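Seat the slide carrier and hold the inspection board at the marker

ROBOT

A 7-joint arm with a two-finger parallel gripper is mounted at the origin on a cart in front of the work surface, level with it; the furniture and walls round the work are solid. World frame = base frame: x ahead of the robot, y to its left, z up, the work surface at z = 0. Lengths are in m, angles in rad, forces in N, time in s.
With the tool pointing down it reaches from about 0.35 to 0.9 m from the base axis. Payload 7.2 kg.
Tool frame: the origin (TCP) lies midway between the tips of the shut fingers; the grasp point (between the pads) lies 19 mm behind it; z points along the fingers, y is the direction in which the jaws open and shut (so a half turn about z gives the same grasp; the last joint's range is limited). The gripper opens to 85 mm and grips with 20 to 120 N. Pads are 22 mm wide; open, the fingers measure 114 mm over their backs; the gripper's body (76 mm by 85 mm) begins 54 mm behind the grasp point. The pads swing forward as they close: fully open they stand 13 mm farther back than shut.
Start: joints at [1.182, 0.411, -0.013, 1.596, 0.006, 1.134, -0.082], TCP at [0.197, -0.593, 0.21] pointing down, gripper open.
Joint ranges: [-2.95, 2.95], [-0.29, 1.99], [-1.47, 1.44], [0.14, 2.54], [-1.03, 4.17], [0.13, 1.85], [-2.86, 2.86]. Speed limits (rad/s): [2.39, 2.39, 3.01, 3.01, 3.14, 3.14, 3.14].

INTERFACE

Orientations are given as a rotation vector (axis times angle).
In Python, from bench import sensors, eyes, env, models gives the robot as it stands.
- The arm moves only by the shell command python3 -m jog 'ROWS' [FORCE]. ROWS is JSON, a list of rows, each an object of numbers: "x", "y", "z": the shift along the world's x, y, z in cm; "rx", "ry", "rz": the turn, a rotation vector about the world's x, y, z in rad; "claw": the opening, from 0 (shut) to 1 (fully open). A call has exactly 10 rows; each row shifts and turns the commanded pose from where the row before left it; what a row does not reach is not made up. A row lasts 1/8 s, in which the tool goes at most 62.5 mm and 10.7 degrees, less where a joint would pass 70% of its speed; a pose out of reach is approached as far as the arm can. A call is refused whole if a number of a shift passes 6.25 or a number of a turn 0.188, either way. A call with a gripper value outside its range is refused whole. The fingers move at their own pace and stop on an object; FORCE is the grip in N (left out, the last holds). Time passes only in rows, so rows that do not move let the fingers close, or fill a call up. It gives the time, the measured TCP pose, the force and the opening at its end, in the units of the state.
- sensors.read_state(): the state, without advancing time (a new reading comes with each control period).
- eyes.read_camera(name): name is "scene" or "top" or "wrist"; returns the picture (384x512x3 uint8, red, green, blue); there is no depth.
- eyes.calibration(name): a dict with "fx", "fy", "cx", "cy" (pixels), "dist" ([k1, k2, p1, p2, k3] as OpenCV has them; the pictures are not rectified), "rvec" (rotation vector, rad) and "tvec" (3), from world to camera coordinates, as OpenCV has them. Camera axes: x right, y down, z forward; pixel columns grow to the right and rows downward; lengths in m; the calibration is good to about 2 mm. A picture is of the moment at which its call begins: read the wrist's pose just before it. calibration takes no time and is no camera call; for the wrist camera it gives the pose at the moment of the call.
- env.hand_in(): hands the job in, once; it reports no verdict.
Trained networks look in the newest picture that a camera, given by its name, has taken for a name from the list of things; names that differ only in an ending like _2 or _b are one class to them, and where a whole thing is asked for, a point or a joint stands for the part that bears it (a point fixed in the world has none). Each returns a list of dicts, best first, with "conf" (0 to 1); they miss things now and then, are a little off and sometimes report something else, mostly with a low value. They report only what shows in the picture. A call takes as long as a camera call.
- models.cut_out(name, camera): "mask" (384x512 bool, what is visible of it) and "rect" ([centre column, centre row, width, height] in pixels, round what is visible of it).
- models.pinpoint(name, camera): "point" ([column, row] in pixels: a listed point, or the origin of a listed thing).
The state is a dict: "time_s": time; "q": joint angles; "joint_velocities": joint speeds; "tau": joint torques, N m; "ee_pos": TCP position; "ee_rot": TCP orientation; "force": force on the tool from outside, world axes, zero at the start; "wrist_torque": the same for the moment, N m; "opening": finger opening in m.
Only numpy, scipy, OpenCV 4.12 (cv2) and the standard library are available. Lean on these libraries where they do the work, as an engineer would, in place of code of your own. Each camera call takes 0.05 s, during which the arm holds its last target.

TASK

Lay the blue slide carrier on the flat teal board of the inspection easel, right way up and about midway along it, with its long edge flush against the steel ledge, and let go of it. Then take the board by its black cross-bar knob, swing it up until the red pointer on its edge stands level with the orange marker on the arc, and finish while still holding it there with the carrier resting against the ledge. Leave the marker, cups and bottle alone.

Things in the scene. Friction and masses are not known exactly. Their poses are not given: they have to be found in the camera images.
- easel: Grey base of the inspection easel, fixed to the bench, 164 (x) x 232 (y) mm; origin: centre of its underside on the bench. Its x axis points from the hinge side (nearer the robot) to the knob side, y to the left along the hinge, z up.
- hinge (a point): Middle of the board's hinge line, 75 mm from the easel origin towards -x of the easel, 26 mm above the bench; the hinge line runs along the easel's y.
- board (a joint): Angle of the teal board about the hinge, rad: 0 lying flat (where it starts), growing to at most 0.96 as the far edge is lifted. The board is 150 mm (from the hinge line towards the knob side) x 206 mm (along the hinge) x 8 mm, 0.3 kg give or take, and swings freely: it drops back to 0 when let go. With the board flat its upper face is 30 mm above the bench.
- seat (a point): Middle of the foot of the ledge, on the board's upper face. x points from the ledge up the board towards the knob, y along the ledge, z out of the board's face. The steel ledge (206 mm long, 8 mm thick, 9 mm high above the face) lies along the hinge edge; its straight inner face is the plane x = 0 here.
- knob (a point): Centre of the black cross bar with which the board is lifted: a bar 14 mm in diameter and 24 mm long, parallel to the hinge, 32 mm above the board's upper face on a 9 mm stalk, 138 mm from the hinge line, midway along the board. Gripped on its two ends (fingers closing parallel to the hinge) it can turn between the fingers as the board swings.
- pointer (a point): Tip of the red pointer on the board's right (-y) edge, 130 mm from the hinge line.
- mark (a point): Tip of the orange marker, a clamp set on the graduated arc at the easel's right side (arc 132 to 150 mm from the hinge line, 115 to 120 mm right of the easel's middle, rising from hinge height to 55 degrees, ticks every 5 degrees). The pointer tip meets this point when the board stands at the marked angle.
- marker (a joint): Angle at which the orange marker is set, rad, on the same scale as joint board: the two are equal when the pointer is level with the marker. Different at every start (0.40 to 0.72); stiff, leave it as it is.
- carrier: Loose blue slide carrier holding two glass slides: straight-edged plate 36 (x) x 184 (y) x 10 mm, about 70 g, with an upright grip block in its middle, 14 (x) x 20 (y) mm, reaching from the plate's top to 38 mm above its underside. Origin: centre of its underside. Starts on the bench left of the easel. Laid flush, its origin is 18 mm from the ledge's inner face. Either long edge may lie at the ledge.
- cup_orange: Bystander: specimen cup with orange lid, 52 mm across, 56 mm high, behind the easel; origin at its underside.
- cup_white: Bystander: specimen cup with white lid, 52 mm across, 56 mm high, behind the easel; origin at its underside.
- stain: Bystander: small amber dropper bottle with black cap, 38 mm across, 112 mm high, right of the easel; origin at its underside.

How it is judged:
By the outcome, as a careful person would: the job done as asked, in the order asked, and still so for the second after the job is handed in, while the arm keeps its last pose, push and grip.
It also fails if it takes over 51 s, if anything falls off the work surface, if the arm or the gripper's body presses on something with over 40 N, if the wrist force passes 120 N, or if a joint passes its speed limit or range.

## Working session

There is one attempt and no reset: what is moved stays moved. The work goes in short steps, Python scripts to look and compute and a shell command to move; the robot and the scene stay as the last step left them, time stands still between calls to the robot, and variables do not carry over. Pictures are saved under pics/ and viewed, and the job is handed in when it is done.

```bash
ls; mkdir -p pics; cat > h.py <<'E'
import numpy as np,cv2
from bench import sensors,eyes,env,models
def cal(n):
    c=eyes.calibration(n);K=np.array([[c['fx'],0,c['cx']],[0,c['fy'],c['cy']],[0,0,1]]);return K,np.array(c['dist']),np.array(c['rvec'],float),np.array(c['tvec'],float)
def proj(n,P):
    K,d,r,t=cal(n);return cv2.projectPoints(np.array(P,float).reshape(-1,3),r,t,K,d)[0].reshape(-1,2)
def back(n,px,z):
    K,d,r,t=cal(n);R=cv2.Rodrigues(r)[0];u=cv2.undistortPoints(np.array(px,float).reshape(-1,1,2),K,d).reshape(-1,2)
    C=-R.T@t;D=np.c_[u,np.ones(len(u))]@R;return C+D*((z-C[2])/D[:,2])[:,None]
def snap(n,f):
    im=eyes.read_camera(n);cv2.imwrite('pics/'+f,im[:,:,::-1]);return im
def st():
    s=sensors.read_state();print({k:np.round(v,4).tolist() for k,v in s.items() if k in('time_s','q','ee_pos','ee_rot','force','opening')});return s
E
python3 - <<'E'
from h import *
st()
for n in('top','scene'):
    snap(n,n+'0.png')
    for o,z in(('easel',0),('hinge',.026),('seat',.030),('knob',.062),('pointer',.026),('carrier',0),('mark',None)):
        for r in models.pinpoint(o,n)[:2]:
            print(n,o,round(r['conf'],2),np.round(r['point'],1),np.round(back(n,[r['point']],z if z is not None else .08),4))
E
```

```text
pics
{'time_s': 0.0, 'q': [1.1818, 0.4119, -0.0127, 1.5971, 0.0056, 1.1343, -0.0822], 'ee_pos': [0.1969, -0.5926, 0.2096], 'ee_rot': [-3.0997, -0.5016, 0.0005], 'force': [-0.5662, -0.0933, 0.0794], 'opening': 0.0853}
top easel 0.75 [280.5 232.4] [[ 0.5041 -0.3864  0.    ]]
top hinge 0.57 [277.2 255.8] [[ 0.4296 -0.375   0.026 ]]
top seat 0.97 [282.8 249.5] [[ 0.449 -0.392  0.03 ]]
top knob 0.8 [290.9 212.9] [[ 0.5589 -0.4145  0.062 ]]
top knob 0.19 [345.9 237.5] [[ 0.4861 -0.5806  0.062 ]]
top pointer 0.95 [322.5 222.9] [[ 0.5333 -0.5156  0.026 ]]
top carrier 0.65 [150.6 238. ] [[0.4813 0.0235 0.    ]]
top carrier 0.28 [276.  255.3] [[ 0.432  -0.3726  0.    ]]
scene easel 0.83 [309.9 204.9] [[ 0.5092 -0.3922 -0.    ]]
scene hinge 0.63 [333.9 210.9] [[ 0.4265 -0.3762  0.026 ]]
scene seat 0.56 [332.5 206.2] [[ 0.4378 -0.3877  0.03  ]]
scene seat 0.36 [269.6 175.5] [[ 0.6646 -0.4081  0.03  ]]
scene knob 0.89 [299.  177.3] [[ 0.5631 -0.4102  0.062 ]]
scene pointer 0.87 [326.7 176.9] [[ 0.5306 -0.5177  0.026 ]]
scene carrier 0.88 [220.1 295.9] [[0.4767 0.017  0.    ]]
scene mark 0.37 [331.3 157.4] [[ 0.5365 -0.5439  0.08  ]]
```

View pics/top0.png

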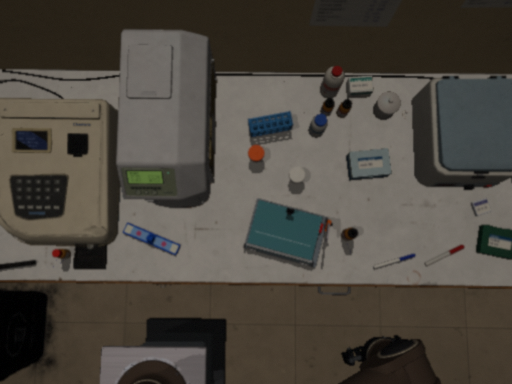

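View pics/scene0.png

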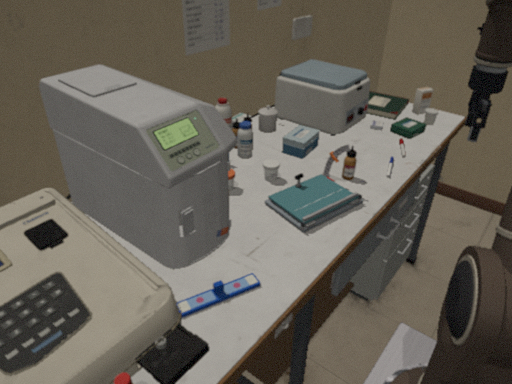

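Top view: teal board at about (285,232), knob at (290,212), carrier at (151,238), and orange marker at about (326,222). Bottle at (349,233), cups at (256,153) and (297,174). I'll fit the easel and carrier poses next.

```bash
cat >> h.py <<'E'
def epts(x,y,yaw,th=0.,py=-0.112,a=None):
    def W(ex,ey,ez): 
        c,s=np.cos(yaw),np.sin(yaw);return [x+c*ex-s*ey,y+s*ex+c*ey,ez]
    def B(u,v,w): # u from hinge, w above hinge axis normal
        return W(-.075+u*np.cos(th)-w*np.sin(th),v,.026+u*np.sin(th)+w*np.cos(th))
    d=dict(easel=W(0,0,0),hinge=W(-.075,0,.026),knob=B(.138,0,.036),pointer=B(.130,py,0),seat=B(.012,0,.004))
    if a is not None: d['mark']=W(-.075+.13*np.cos(a),py,.026+.13*np.sin(a))
    for i,(u,v) in enumerate([(0,.103),(.15,.103),(.15,-.103),(0,-.103)]): d['c%d'%i]=B(u,v,.004)
    return d
E
python3 - <<'E'
from h import *
from scipy.optimize import least_squares
obs=[]
for n in('top','scene'):
    im=snap(n,n+'1.png')
    for o in('easel','hinge','seat','knob','pointer','mark'):
        for r in models.pinpoint(o,n)[:1]:
            if r['conf']>.3: obs.append((n,o,r['point'],r['conf']))
    for o in('board','carrier','marker'):
        rs=models.cut_out(o,n)
        for r in rs[:1]:
            m=r['mask'].astype(np.uint8);cs=max(cv2.findContours(m,0,2)[0],key=cv2.contourArea)
            b=cv2.minAreaRect(cs);bx=cv2.boxPoints(b)
            print(n,o,r['conf'],m.sum(),np.round(bx,1).tolist())
            if o=='carrier':
                # end points along long axis
                p=cs[:,0,:].astype(float);ys,xs=np.nonzero(m);pp=back(n,np.c_[xs,ys],.008)[:,:2]
                c=pp.mean(0);w,v=np.linalg.eigh(np.cov((pp-c).T));ax=v[:,1];t=(pp-c)@ax
                print('  c',c,'mid',c+ax*(t.max()+t.min())/2,'len',np.ptp(t),'w',np.ptp((pp-c)@v[:,0]),'dir deg',np.degrees(np.arctan2(ax[1],ax[0])))
def f(p):
    d=epts(p[0],p[1],p[2],0,p[4],p[3])
    r=[]
    for n,o,q,c in obs: r+=list((proj(n,d[o])[0]-q)*np.sqrt(c))
    return np.r_[r,(p[4]+.112)/.003]
s=least_squares(f,[.505,-.39,-.2,.55,-.112],loss='soft_l1',x_scale=.01)
print(s.x)
for (n,o,q,c),r in zip(obs,f(s.x)[:-1].reshape(-1,2)): print(n,o,c,np.round(r,1))
E
```

```text
top board 0.77 3252 [[245.0, 245.1999969482422], [259.1000061035156, 197.6999969482422], [324.8999938964844, 217.1999969482422], [310.79998779296875, 264.70001220703125]]
top carrier 0.7 751 [[121.5, 231.6999969482422], [126.9000015258789, 219.39999389648438], [181.6999969482422, 243.60000610351562], [176.3000030517578, 255.89999389648438]]
  c [0.48206393 0.02004541] mid [0.48165841 0.01909608] len 0.19033369819356738 w 0.041722209639916005 dir deg 66.86946547975602
scene board 0.57 2516 [[264.20001220703125, 190.39999389648438], [337.3999938964844, 153.8000030517578], [359.0, 197.0], [285.79998779296875, 233.60000610351562]]
scene carrier 0.65 1261 [[175.39999389648438, 299.70001220703125], [251.10000610351562, 267.20001220703125], [258.79998779296875, 285.20001220703125], [183.10000610351562, 317.70001220703125]]
  c [0.47889351 0.02122079] mid [0.47758068 0.01768078] len 0.180595881391925 w 0.05466471689283628 dir deg 69.65257784514233
[ 0.50672887 -0.39707023 -0.25681964  0.60288894 -0.11209678]
top easel 0.84 [ 1.5 -0.3]
top hinge 0.66 [1.5 0.8]
top seat 0.57 [-1.8  1. ]
top knob 0.95 [2.5 0.1]
top pointer 0.72 [ 1.1 -1.2]
top mark 0.51 [-0.7 -0.9]
scene hinge 0.73 [0.3 2.4]
scene seat 0.8 [-1.4  1.9]
scene knob 0.94 [-1.6  0.4]
scene pointer 0.78 [0.  3.9]
scene mark 0.61 [ 0.6 -0. ]
```

```bash
python3 -m jog '[{"x":2.0,"y":4.0,"rz":-0.072},{"x":2.85,"y":6.2,"rz":-0.072},{"x":2.85,"y":6.2,"rz":-0.072},{"x":2.85,"y":6.2,"rz":-0.072},{"x":2.85,"y":6.2,"rz":-0.072},{"x":2.85,"y":6.2,"rz":-0.072},{"x":2.85,"y":6.2,"rz":-0.072},{"x":2.85,"y":6.2,"rz":-0.072},{"x":2.85,"y":6.2,"rz":-0.072},{"x":2.85,"y":6.2,"rz":-0.072}]'
python3 - <<'E'
from h import *
st();im=snap('wrist','w1.png')
for r in models.pinpoint('carrier','wrist')[:2]: print(r['conf'],r['point'],back('wrist',[r['point']],0))
for r in models.cut_out('carrier','wrist')[:1]:
    m=r['mask'];print(r['conf'],m.sum(),r['rect'])
    np.save('m.npy',m)
E
```

```text
{'time_s': 1.8, 'q': [1.1818, 0.4111, -0.0127, 1.5962, 0.0056, 1.1343, -0.0822], 'ee_pos': [0.1971, -0.5931, 0.2105], 'ee_rot': [-3.1013, -0.5017, 0.0], 'force': [0.8616, 0.783, -0.0836], 'opening': 0.0855}invalid input
```

View pics/w1.png

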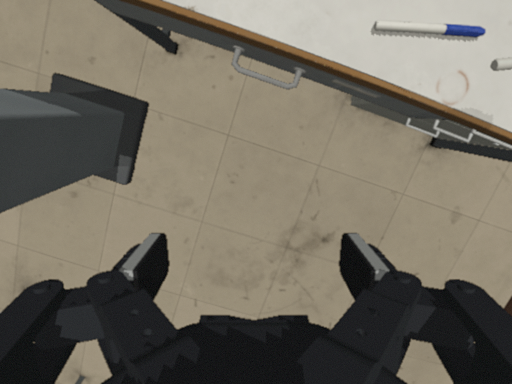

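Wrist view: floor in front of the bench, fingers at the bottom left and right. The move was refused as invalid input, probably because rows need every key.

```bash
python3 -m jog '[{"x":2.0,"y":4.0,"z":0,"rx":0,"ry":0,"rz":-0.072,"claw":1},{"x":2.85,"y":6.2,"z":0,"rx":0,"ry":0,"rz":-0.072,"claw":1},{"x":2.85,"y":6.2,"z":0,"rx":0,"ry":0,"rz":-0.072,"claw":1},{"x":2.85,"y":6.2,"z":0,"rx":0,"ry":0,"rz":-0.072,"claw":1},{"x":2.85,"y":6.2,"z":0,"rx":0,"ry":0,"rz":-0.072,"claw":1},{"x":2.85,"y":6.2,"z":0,"rx":0,"ry":0,"rz":-0.072,"claw":1},{"x":2.85,"y":6.2,"z":0,"rx":0,"ry":0,"rz":-0.072,"claw":1},{"x":2.85,"y":6.2,"z":0,"rx":0,"ry":0,"rz":-0.072,"claw":1},{"x":2.85,"y":6.2,"z":0,"rx":0,"ry":0,"rz":-0.072,"claw":1},{"x":2.85,"y":6.2,"z":0,"rx":0,"ry":0,"rz":-0.072,"claw":1}]'
python3 - <<'E'
from h import *
st();im=snap('wrist','w2.png')
for r in models.pinpoint('carrier','wrist')[:2]: print(r['conf'],r['point'],back('wrist',[r['point']],0))
for r in models.cut_out('carrier','wrist')[:1]:
    m=r['mask'];print(r['conf'],m.sum(),r['rect'])
    np.save('m.npy',m)
E
```

```text
time_s: 3.2
ee_pos: [0.4528, -0.0403, 0.211]
ee_rot: [3.078, -0.627, 0.002]
force: [1.3, -0.8, -0.0]
opening: 0.0852
{'time_s': 3.2, 'q': [0.3311, 0.1427, -0.3836, 1.9697, 0.0623, 1.0391, -2.0533], 'ee_pos': [0.4528, -0.0403, 0.211], 'ee_rot': [3.0782, -0.6271, 0.0021], 'force': [1.2773, -0.8067, -0.031], 'opening': 0.0852}
0.69 [201.5, 161.3] [[0.48430709 0.02738985 0.        ]]
0.79 3941 [200.2, 164.2, 144.4, 29.9]
```

View pics/w2.png

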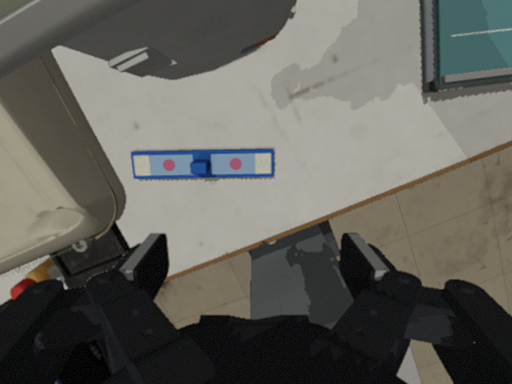

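The wrist view shows the carrier from (132,152) to (273,178), grip block at (200,163), right way up, with clear space around it. Next I fit its pose.

```bash
cat > fitc.py <<'E'
from h import *
from scipy.optimize import least_squares
def fitcar(cam,mask,x0,zoff=0.0):
    # full silhouette of plate + block vs mask: distance of model hull to contour via minAreaRect of plate
    dt=cv2.distanceTransform((~mask).astype(np.uint8),2,5)-cv2.distanceTransform(mask.astype(np.uint8),2,5)
    t=np.linspace(-1,1,41)
    def model(p):
        c,s=np.cos(p[2]),np.sin(p[2])
        E=[]
        for sx in(-1,1): E+=[(sx*.018,.092*k) for k in t]
        for sy in(-1,1): E+=[(.018*k,sy*.092) for k in t[::4]]
        E=np.array(E);out=[]
        for z in(.0,.010): out.append(np.c_[p[0]+c*E[:,0]-s*E[:,1],p[1]+s*E[:,0]+c*E[:,1],np.full(len(E),z+zoff)])
        return out
    def f(p):
        a=[]
        for P in model(p):
            uv=proj(cam,P);a.append(cv2.remap(dt.astype(np.float32),uv[:,0].astype(np.float32)[None],uv[:,1].astype(np.float32)[None],1,borderMode=cv2.BORDER_REPLICATE)[0])
        # outermost of the two levels should lie on boundary
        return np.maximum(a[0],a[1])
    return least_squares(f,x0,loss='soft_l1',f_scale=1.,x_scale=[.01,.01,.05],diff_step=1e-4)
E
python3 - <<'E'
from fitc import *
m=np.load('m.npy')
for x0 in([.48,.025,-.4],[.482,.02,-.38]):
    s=fitcar('wrist',m,x0);print(s.x,s.cost,np.abs(s.fun).mean())
p=s.x
# check block top back-projection
print(proj('wrist',[[p[0],p[1],.038],[p[0],p[1],0.01]]))
im=cv2.imread('pics/w2.png');
im2=cv2.resize(im[130:200,110:300],None,fx=4,fy=4)
c,sn=np.cos(p[2]),np.sin(p[2])
for z in(0,.01):
    q=[(p[0]+c*a-sn*b,p[1]+sn*a+c*b,z) for a,b in((.018,.092),(.018,-.092),(-.018,-.092),(-.018,.092))]
    uv=(proj('wrist',q)-[110,130]+.5)*4;cv2.polylines(im2,[uv.astype(int)],True,(0,255*(z>0),255),1)
cv2.imwrite('pics/w2c.png',im2)
E
```

```text
[ 0.48092731  0.02326564 -0.38974893] 58.65464997291565 1.1022332
[ 0.48021456  0.02151431 -0.38244312] 52.3866925239563 1.0343258
[[198.12684671 168.03296566]
 [202.22916207 163.86907252]]
```

View pics/w2c.png

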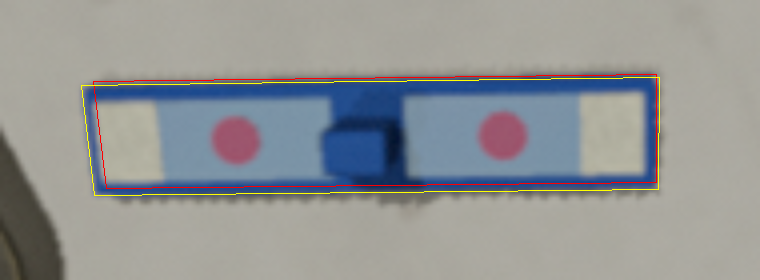

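```bash
python3 -m jog '[{"x":1.4,"y":3.1,"z":-2,"rx":0,"ry":0,"rz":0.016,"claw":1},{"x":1.4,"y":3.1,"z":-3,"rx":0,"ry":0,"rz":0,"claw":1},{"x":0,"y":0,"z":-4,"rx":0,"ry":0,"rz":0,"claw":1},{"x":0,"y":0,"z":-3,"rx":0,"ry":0,"rz":0,"claw":1},{"x":0,"y":0,"z":-2,"rx":0,"ry":0,"rz":0,"claw":1},{"x":0,"y":0,"z":0,"rx":0,"ry":0,"rz":0,"claw":1},{"x":0,"y":0,"z":0,"rx":0,"ry":0,"rz":0,"claw":1},{"x":0,"y":0,"z":0,"rx":0,"ry":0,"rz":0,"claw":1},{"x":0,"y":0,"z":0,"rx":0,"ry":0,"rz":0,"claw":1},{"x":0,"y":0,"z":0,"rx":0,"ry":0,"rz":0,"claw":1}]'
python3 - <<'E'
from h import *
st();im=snap('wrist','w3.png')
for r in models.pinpoint('carrier','wrist')[:2]: print(r['conf'],r['point'],back('wrist',[r['point']],0))
E
```

```text
time_s: 4.6
ee_pos: [0.4802, 0.0199, 0.0709]
ee_rot: [-3.084, 0.598, -0.001]
force: [0.0, -0.3, -0.6]
opening: 0.0853
{'time_s': 4.6, 'q': [0.1804, 0.3804, -0.3922, 2.0605, 0.2129, 0.7378, -2.2988], 'ee_pos': [0.4802, 0.0199, 0.0709], 'ee_rot': [-3.0841, 0.5982, -0.0011], 'force': [0.0225, -0.3205, -0.6197], 'opening': 0.0853}
0.55 [250.7, 191.2] [[0.48284656 0.02151421 0.        ]]
```

View pics/w3.png

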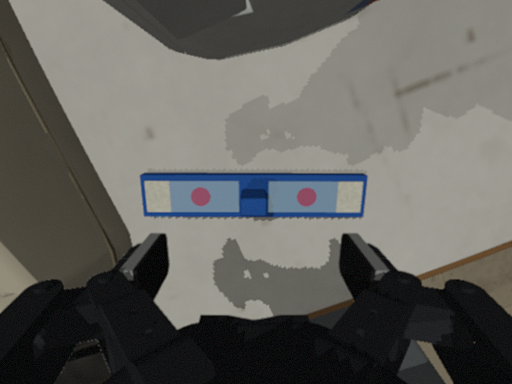

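Closer view: carrier from (141,173) to (366,217), block top at (254,203), edges parallel to the image rows. I'll refine the pose from this.

```bash
python3 - <<'E'
from fitc import *
from scipy.optimize import minimize
from h import *
im=eyes.read_camera('wrist')
r=models.cut_out('carrier','wrist')[0];m=r['mask'];print(r['conf'],m.sum())
def render(p):
    c,s=np.cos(p[2]),np.sin(p[2]);M=np.zeros(m.shape,np.uint8)
    def hull(hx,hy,z0,z1):
        q=[(p[0]+c*a*hx-s*b*hy,p[1]+s*a*hx+c*b*hy,z) for a in(-1,1) for b in(-1,1) for z in(z0,z1)]
        h=cv2.convexHull(proj('wrist',q).astype(np.float32));cv2.fillConvexPoly(M,np.round(h*16).astype(np.int32),1,cv2.LINE_8,4)
    hull(.018,.092,0,.01);hull(.007,.010,.01,.038);return M.astype(bool)
f=lambda p:-(render(p)&m).sum()/(render(p)|m).sum()
s=minimize(f,[.4805,.022,-.385],method='Nelder-Mead',options=dict(initial_simplex=[[.48,.022,-.385],[.486,.022,-.385],[.48,.028,-.385],[.48,.022,-.35]]));print(s.x,s.fun)
p=s.x;print(proj('wrist',[[p[0],p[1],.038]]))
E
```

```text
0.84 9892
[ 0.48103628  0.0204435  -0.39257085] -0.9506967803940414
[[252.48556827 207.10785144]]
```

```bash
python3 -m jog '[{"x":0.2,"y":0.1,"z":-2,"rx":0,"ry":0,"rz":0,"claw":1},{"x":0,"y":0,"z":-2.5,"rx":0,"ry":0,"rz":0,"claw":1},{"x":0,"y":0,"z":-1.5,"rx":0,"ry":0,"rz":0,"claw":1},{"x":0,"y":0,"z":0,"rx":0,"ry":0,"rz":0,"claw":0},{"x":0,"y":0,"z":0,"rx":0,"ry":0,"rz":0,"claw":0},{"x":0,"y":0,"z":0,"rx":0,"ry":0,"rz":0,"claw":0},{"x":0,"y":0,"z":0,"rx":0,"ry":0,"rz":0,"claw":0},{"x":0,"y":0,"z":0,"rx":0,"ry":0,"rz":0,"claw":0},{"x":0,"y":0,"z":0,"rx":0,"ry":0,"rz":0,"claw":0},{"x":0,"y":0,"z":0,"rx":0,"ry":0,"rz":0,"claw":0}]' 50
python3 - <<'E'
from h import *
st();im=snap('wrist','w4.png')
E
```

```text
time_s: 6.05
ee_pos: [0.4825, 0.021, 0.0114]
ee_rot: [-3.084, 0.598, -0.002]
force: [-1.9, -0.5, 6.2]
opening: 0.0178
{'time_s': 6.05, 'q': [0.1375, 0.482, -0.3492, 2.0945, 0.2822, 0.6077, -2.3621], 'ee_pos': [0.4825, 0.021, 0.0114], 'ee_rot': [-3.084, 0.5983, -0.0021], 'force': [-1.8865, -0.5191, 6.1785], 'opening': 0.0178}
```

View pics/w4.png

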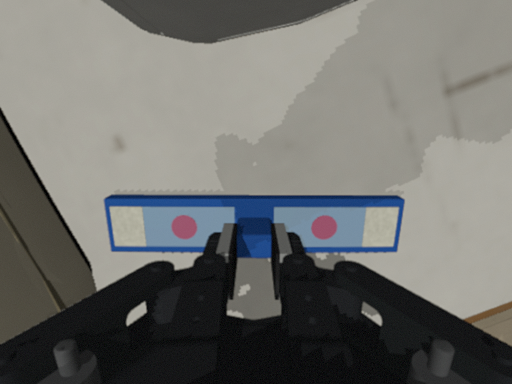

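```bash
python3 -m jog '[{"x":0,"y":0,"z":3,"rx":0,"ry":0,"rz":0,"claw":0},{"x":0,"y":-2,"z":5,"rx":0,"ry":0,"rz":0,"claw":0},{"x":0,"y":-3,"z":5,"rx":0,"ry":0,"rz":0,"claw":0},{"x":-1,"y":-5,"z":3,"rx":0,"ry":0,"rz":0.0225,"claw":0},{"x":-1,"y":-6,"z":1,"rx":0,"ry":0,"rz":0.0225,"claw":0},{"x":-1,"y":-6,"z":1,"rx":0,"ry":0,"rz":0.0225,"claw":0},{"x":-1,"y":-6,"z":0,"rx":0,"ry":0,"rz":0.0225,"claw":0},{"x":-1.5,"y":-5,"z":0,"rx":0,"ry":0,"rz":0.0225,"claw":0},{"x":-1.5,"y":-4,"z":0,"rx":0,"ry":0,"rz":0.0225,"claw":0},{"x":0,"y":0,"z":0,"rx":0,"ry":0,"rz":0,"claw":0}]'
python3 - <<'E'
from h import *
st();im=snap('wrist','w5.png')
for o,z in(('hinge',.026),('seat',.030),('knob',.062),('pointer',.026),('easel',0),('mark',.1)):
  for r in models.pinpoint(o,'wrist')[:1]: print(o,round(r['conf'],2),np.round(r['point'],1),np.round(back('wrist',[r['point']],z),4))
E
```

```text
time_s: 7.35
ee_pos: [0.4096, -0.3527, 0.1904]
ee_rot: [3.115, -0.398, -0.001]
force: [0.4, 0.3, -1.2]
opening: 0.0175
{'time_s': 7.35, 'q': [0.8218, 0.3015, -0.2487, 1.814, 0.0868, 1.0365, -1.2856], 'ee_pos': [0.4096, -0.3527, 0.1904], 'ee_rot': [3.1149, -0.3983, -0.0012], 'force': [0.4288, 0.3407, -1.1672], 'opening': 0.0175}
hinge 0.8 [265.7 145.3] [[ 0.4373 -0.3693  0.026 ]]
seat 0.6 [268.4 140.1] [[ 0.4432 -0.3727  0.03  ]]
knob 0.43 [406.8  23. ] [[ 0.5219 -0.5226  0.062 ]]
pointer 0.97 [378.4  25.3] [[ 0.5319 -0.5121  0.026 ]]
easel 0.66 [271.2  77.9] [[ 0.5094 -0.3931  0.    ]]
mark 0.91 [407.7  23.4] [[ 0.5157 -0.5029  0.1   ]]
```

View pics/w5.png

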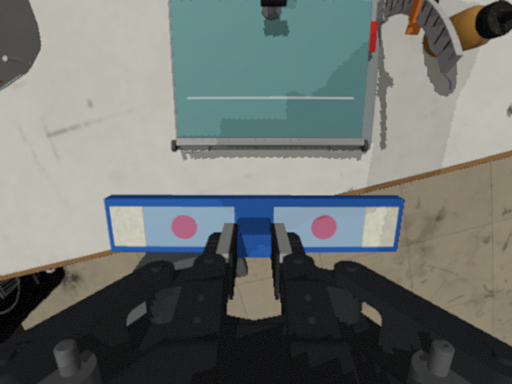

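The carrier is held unchanged. The board's ledge runs from (175,140) to (368,142), the pointer is at (375,36) and the knob at (272,5). I'll zoom in for an exact edge fit.

```bash
python3 - <<'E'
import cv2
im=cv2.imread('pics/w5.png')
cv2.imwrite('pics/w5a.png',cv2.resize(im[90:160,160:270],None,fx=7,fy=7,interpolation=cv2.INTER_CUBIC))
cv2.imwrite('pics/w5b.png',cv2.resize(im[90:160,280:390],None,fx=7,fy=7,interpolation=cv2.INTER_CUBIC))
E
```

```text
(no output)
```

View pics/w5a.png

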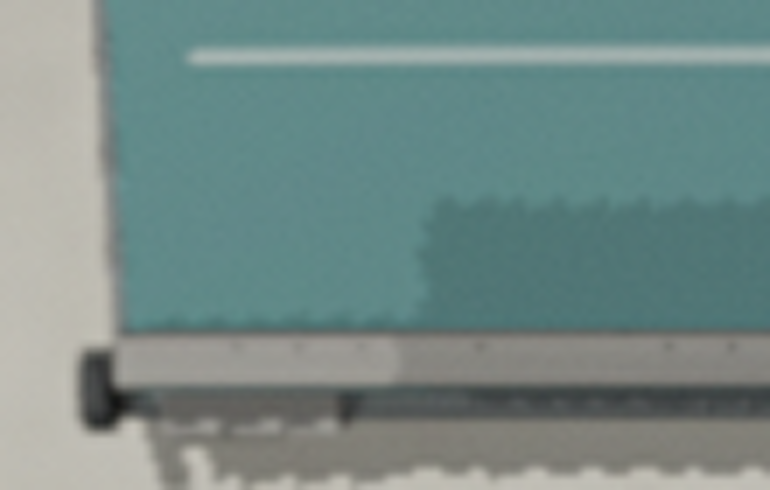

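View pics/w5b.png

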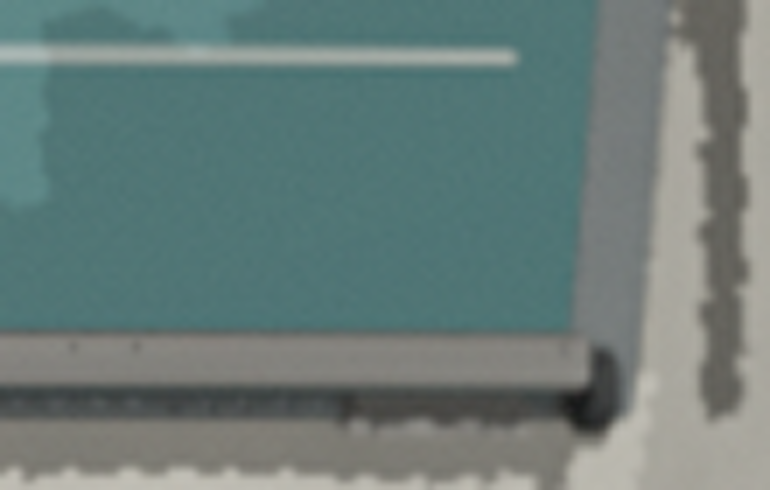

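```bash
python3 - <<'E'
from h import *
q=np.array([[176.5,137.0],[363.9,137.0]]);P=back('wrist',q,.039);print(P)
o=back('wrist',[[176.0,144.7],[364,144.7]],.039);print('outer',o)
v=P[1]-P[0];L=np.linalg.norm(v);yaw=np.arctan2(v[1],v[0])+np.pi/2;print('len',L,'yaw',yaw,np.degrees(yaw))
mid=P.mean(0);e=mid[:2]+.063*np.array([np.cos(yaw),np.sin(yaw)]);print('seat',mid,'easel',e)
s=sensors.read_state();R=cv2.Rodrigues(np.array(s['ee_rot']))[0];print('tool y yaw',np.degrees(np.arctan2(R[1,1],R[0,1])),R[:,2])
# carrier in view: its plate top corners far edge
c=back('wrist',[[107,196.5],[403,197]],s['ee_pos'][2]+.0)
# check other cams with this pose
for cam in('top','scene'):
    eyes.read_camera(cam)
    d=epts(e[0],e[1],yaw,0,-.112,.6)
    for n in('knob','seat','hinge','pointer'):
        r=models.pinpoint(n,cam)
        if r: print(cam,n,round(r[0]['conf'],2),np.round(proj(cam,d[n])[0]-r[0]['point'],1))
    if 0: pass
E
```

```text
[[ 0.4721761  -0.27677785  0.039     ]
 [ 0.4227516  -0.47415634  0.039     ]]
outer [[ 0.46438131 -0.27368567  0.039     ]
 [ 0.41444047 -0.47299146  0.039     ]]
len 0.20347247746418257 yaw -0.24535952678656492 -14.058065348197239
seat [ 0.44746385 -0.37546709  0.039     ] easel [ 0.50857701 -0.39077012]
tool y yaw -104.1083537855377 [ 2.62619595e-04  5.50698225e-05 -9.99999964e-01]
top knob 0.95 [-2.6 -2.2]
top pointer 0.7 [ 39.7 -10.2]
scene knob 0.79 [-0.3 -2.5]
scene seat 0.73 [-1.2  2.6]
scene hinge 0.66 [-3.1  2.5]
scene pointer 0.63 [-0.4 -1. ]
```

```bash
python3 - <<'E'
import cv2
im=cv2.imread('pics/w5.png')
cv2.imwrite('pics/w5c.png',cv2.resize(im[180:265,95:255],None,fx=5,fy=5,interpolation=cv2.INTER_CUBIC))
cv2.imwrite('pics/w5d.png',cv2.resize(im[180:265,255:415],None,fx=5,fy=5,interpolation=cv2.INTER_CUBIC))
E
```

```text
(no output)
```

View pics/w5c.png

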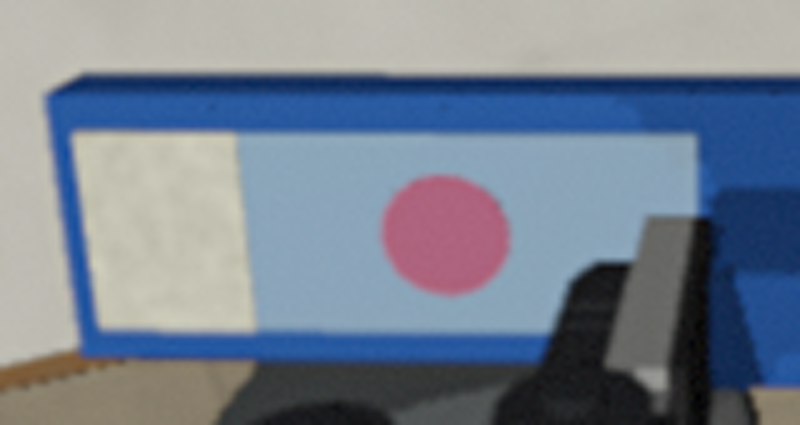

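View pics/w5d.png

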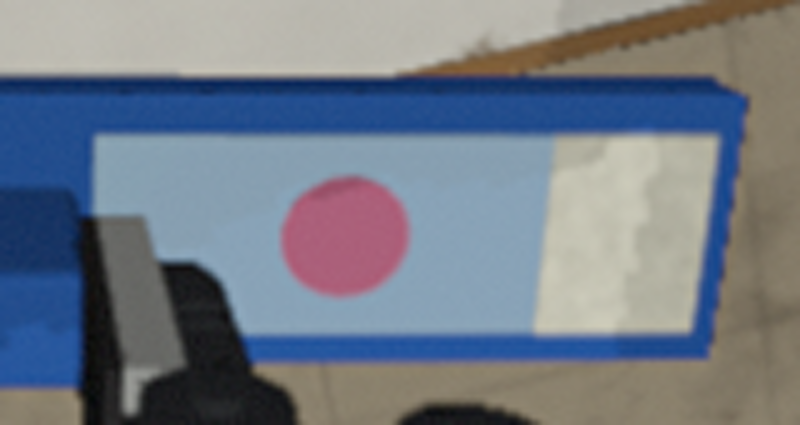

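```bash
python3 - <<'E'
from h import *
K,d,r,t=cal('wrist');Rc=cv2.Rodrigues(r)[0];print('cam',-Rc.T@t,'look',Rc[2])
s=sensors.read_state();p=np.array(s['ee_pos']);R=cv2.Rodrigues(np.array(s['ee_rot']))[0]
# carrier frame: x fwd (image up), y left, z up
O=np.array([[.018,.092,.01],[-.018,.092,.01],[.018,-.092,.01],[-.018,-.092,.01],[.018,.092,0],[.018,-.092,0]])
q=np.array([[104.6,198.6],[111.2,250.8],[403.6,199.2],[396.6,251.2],[111.6,194.8],[397,195.6]])
ok,rv,tv=cv2.solvePnP(O,q,K,d)
Rw=Rc.T@cv2.Rodrigues(rv)[0];pw=Rc.T@(tv[:,0]-t)
print('carrier world',pw,'yaw',np.arctan2(Rw[1,0],Rw[0,0]),'zaxis',Rw[:,2]);print('res',cv2.projectPoints(O,rv,tv,K,d)[0][:,0]-q)
rel=pw-p;print('rel',rel, 'in tool',R.T@rel)
E
```

```text
cam [ 0.47682233 -0.36562541  0.35315311] look [-0.25441517  0.06476506 -0.96492404]
carrier world [ 0.40961801 -0.34897177  0.17667849] yaw -0.2517680946994359 zaxis [ 0.00175126 -0.00344273  0.99999254]
res [[-0.38472629 -0.16340619]
 [ 0.61943406  0.98577647]
 [ 0.54653491 -0.05685478]
 [-0.44571572  1.06241211]
 [ 0.22425412 -0.85099224]
 [-0.56834437 -0.96385866]]
rel [-2.39345055e-03  6.51770460e-05 -1.38185115e-02] in tool [-0.00233628  0.0005245   0.01381849]
```

```bash
python3 - <<'E'
from h import *
st();im=snap('wrist','w6.png');st()
im=im[:,:,::-1]
cv2.imwrite('pics/w6a.png',np.hstack([cv2.resize(im[125:155,160:215],None,fx=7,fy=7,interpolation=cv2.INTER_CUBIC),cv2.resize(im[125:155,330:385],None,fx=7,fy=7,interpolation=cv2.INTER_CUBIC)]))
cv2.imwrite('pics/w6b.png',cv2.resize(im[0:60,250:450],None,fx=4,fy=4,interpolation=cv2.INTER_CUBIC))
E
```

```text
{'time_s': 8.2, 'q': [0.8176, 0.3009, -0.2522, 1.815, 0.0861, 1.0363, -1.2866], 'ee_pos': [0.412, -0.349, 0.1905], 'ee_rot': [3.1174, -0.3889, 0.0], 'force': [-0.2753, 0.2899, -0.2706], 'opening': 0.0181}
{'time_s': 8.25, 'q': [0.8176, 0.3009, -0.2522, 1.815, 0.0861, 1.0363, -1.2866], 'ee_pos': [0.412, -0.3491, 0.1905], 'ee_rot': [3.1174, -0.3889, -0.0001], 'force': [-0.4071, -0.6007, -1.0428], 'opening': 0.0173}
```

View pics/w6a.png

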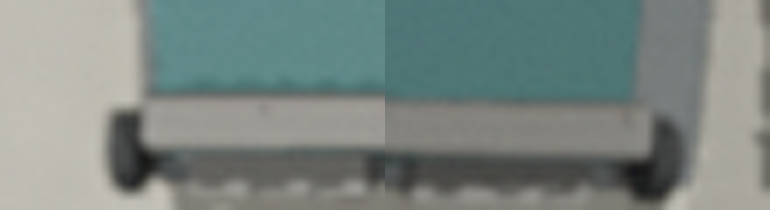

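View pics/w6b.png

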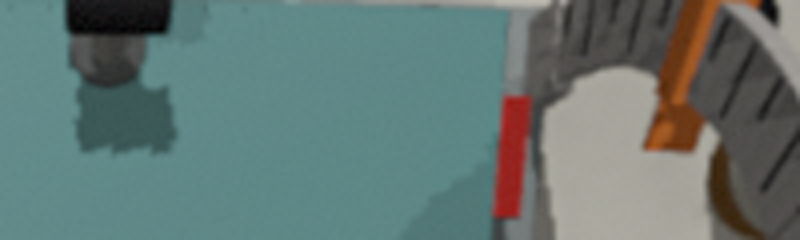

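```bash
python3 - <<'E'
from h import *
st()
P=back('wrist',[[180.7,138.1],[368.1,139.3]],.039);o=back('wrist',[[180,145.6],[368.4,147]],.039)
v=P[1]-P[0];yaw=np.arctan2(v[1],v[0])+np.pi/2
f=np.array([np.cos(yaw),np.sin(yaw)]);l=np.array([-f[1],f[0]])
print('len',np.linalg.norm(v),'yaw',yaw,'outer-inner',((P-o).mean(0)[:2])@f)
mid=P.mean(0)[:2];e=mid+.063*f;print('seat',mid,'easel',e,yaw)
d=epts(*e,yaw)
for n in('knob','pointer','hinge','seat'): print(n,proj('wrist',d[n]))
tgt=mid+.018*f;print('carrier target',tgt)
p=np.array(sensors.read_state()['ee_pos'])[:2]
print('move along f,l:',(tgt-p)@f,(tgt-p)@l)
for cam in('top','scene'):
    eyes.read_camera(cam)
    for n in('knob','seat','hinge','pointer'):
        r=models.pinpoint(n,cam)
        if r: print(cam,n,round(r[0]['conf'],2),np.round(proj(cam,d[n])[0]-r[0]['point'],1))
E
```

```text
{'time_s': 8.25, 'q': [0.8176, 0.3009, -0.2522, 1.815, 0.0861, 1.0363, -1.2866], 'ee_pos': [0.412, -0.3491, 0.1905], 'ee_rot': [3.1174, -0.3889, -0.0001], 'force': [-0.4071, -0.6007, -1.0428], 'opening': 0.0173}
len 0.20372831187939502 yaw -0.2534997760994546 outer-inner 0.008238655661863204
seat [ 0.44380642 -0.38076136] easel [ 0.50479298 -0.39656134] -0.2534997760994546
knob [[279.49169111   1.40380647]]
pointer [[383.25638201  24.96565982]]
hinge [[273.72588966 148.04663088]]
seat [[274.20741267 137.68267591]]
carrier target [ 0.46123115 -0.38527564]
move along f,l: 0.05675486710004498 -0.022711209823608896
top knob 0.88 [-0.7  1.2]
top seat 0.21 [-49.8  19.1]
top pointer 0.96 [3.2 0.7]
scene knob 0.78 [-0.7 -2.9]
scene seat 0.94 [-2.   0.8]
scene hinge 0.56 [1.8 1.7]
scene pointer 0.86 [-2.7  2.4]
```

Easel pose agrees across cameras: origin about (0.505, -0.397), yaw -0.2535 rad. The carrier is already parallel to the ledge. Next I go above the placing spot, 5 mm off the ledge.

```bash
python3 -m jog '[{"x":2.8,"y":-1.9,"z":-1,"rx":0,"ry":0,"rz":0,"claw":0},{"x":2.8,"y":-1.85,"z":-2,"rx":0,"ry":0,"rz":0,"claw":0},{"x":0,"y":0,"z":-4,"rx":0,"ry":0,"rz":0,"claw":0},{"x":0,"y":0,"z":-4,"rx":0,"ry":0,"rz":0,"claw":0},{"x":0,"y":0,"z":-2,"rx":0,"ry":0,"rz":0,"claw":0},{"x":0,"y":0,"z":-1,"rx":0,"ry":0,"rz":0,"claw":0},{"x":0,"y":0,"z":0,"rx":0,"ry":0,"rz":0,"claw":0},{"x":0,"y":0,"z":0,"rx":0,"ry":0,"rz":0,"claw":0},{"x":0,"y":0,"z":0,"rx":0,"ry":0,"rz":0,"claw":0},{"x":0,"y":0,"z":0,"rx":0,"ry":0,"rz":0,"claw":0}]'
python3 - <<'E'
from h import *
st();im=snap('wrist','w7.png')
E
```

```text
time_s: 10.0
ee_pos: [0.4683, -0.3868, 0.0512]
ee_rot: [3.117, -0.389, 0.001]
force: [0.5, -0.1, -1.1]
opening: 0.0179
{'time_s': 10.0, 'q': [0.7698, 0.5656, -0.2186, 1.7767, 0.1605, 0.8155, -1.3451], 'ee_pos': [0.4683, -0.3868, 0.0512], 'ee_rot': [3.1168, -0.3889, 0.0015], 'force': [0.4907, -0.1486, -1.0801], 'opening': 0.0179}
```

View pics/w7.png

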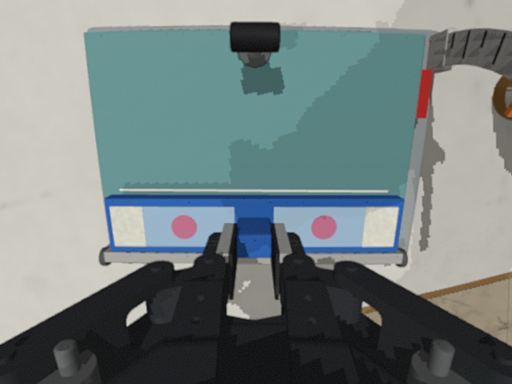

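View: carrier at (107–403, 196–252) just above the board, beyond the ledge at rows 250–265. It is centred and parallel to the white line. Lowering gently.

```bash
python3 -m jog '[{"x":0,"y":0,"z":-0.3,"rx":0,"ry":0,"rz":0,"claw":0},{"x":0,"y":0,"z":-0.3,"rx":0,"ry":0,"rz":0,"claw":0},{"x":0,"y":0,"z":-0.2,"rx":0,"ry":0,"rz":0,"claw":0},{"x":0,"y":0,"z":-0.1,"rx":0,"ry":0,"rz":0,"claw":0},{"x":0,"y":0,"z":0,"rx":0,"ry":0,"rz":0,"claw":0},{"x":0,"y":0,"z":0,"rx":0,"ry":0,"rz":0,"claw":0},{"x":0,"y":0,"z":0,"rx":0,"ry":0,"rz":0,"claw":0},{"x":0,"y":0,"z":0,"rx":0,"ry":0,"rz":0,"claw":0},{"x":0,"y":0,"z":0,"rx":0,"ry":0,"rz":0,"claw":0},{"x":0,"y":0,"z":0,"rx":0,"ry":0,"rz":0,"claw":0}]'
python3 - <<'E'
from h import *
im=snap('wrist','w8.png')[:,:,::-1]
cv2.imwrite('pics/w8a.png',np.vstack([cv2.resize(im[185:275,90:190],None,fx=6,fy=3,interpolation=cv2.INTER_CUBIC),cv2.resize(im[185:275,320:420],None,fx=6,fy=3,interpolation=cv2.INTER_CUBIC)]))
E
```

```text
time_s: 11.3
ee_pos: [0.468, -0.3866, 0.0415]
ee_rot: [3.117, -0.389, 0.0]
force: [-0.1, 0.3, -0.7]
opening: 0.0179
```

View pics/w8a.png

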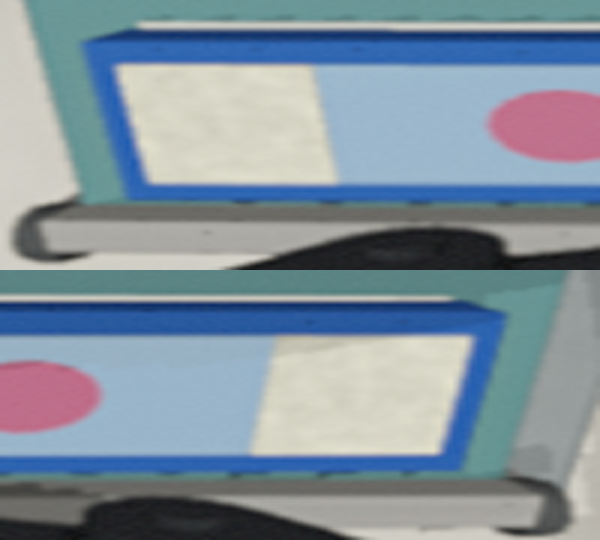

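```bash
python3 -m jog '[{"x":0,"y":0,"z":-0.1,"rx":0,"ry":0,"rz":0,"claw":0},{"x":0,"y":0,"z":-0.1,"rx":0,"ry":0,"rz":0,"claw":0},{"x":0,"y":0,"z":0,"rx":0,"ry":0,"rz":0,"claw":0},{"x":-0.1,"y":0.025,"z":0,"rx":0,"ry":0,"rz":0,"claw":0},{"x":-0.1,"y":0.025,"z":0,"rx":0,"ry":0,"rz":0,"claw":0},{"x":-0.1,"y":0.025,"z":0,"rx":0,"ry":0,"rz":0,"claw":0},{"x":-0.1,"y":0.025,"z":0,"rx":0,"ry":0,"rz":0,"claw":0},{"x":0,"y":0,"z":0,"rx":0,"ry":0,"rz":0,"claw":0},{"x":0,"y":0,"z":0,"rx":0,"ry":0,"rz":0,"claw":0},{"x":0,"y":0,"z":0,"rx":0,"ry":0,"rz":0,"claw":0}]'
python3 - <<'E'
from h import *
im=snap('wrist','w9.png')[:,:,::-1]
cv2.imwrite('pics/w9a.png',np.vstack([cv2.resize(im[185:275,90:190],None,fx=6,fy=3,interpolation=cv2.INTER_CUBIC),cv2.resize(im[185:275,320:420],None,fx=6,fy=3,interpolation=cv2.INTER_CUBIC)]))
E
```

```text
time_s: 12.6
ee_pos: [0.4673, -0.3864, 0.0415]
ee_rot: [3.115, -0.388, 0.01]
force: [4.2, -0.3, 7.2]
opening: 0.0176
```

View pics/w9a.png

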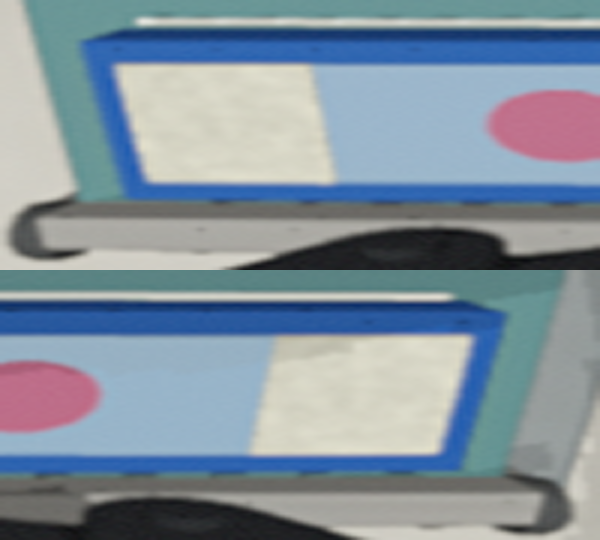

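Friction is holding it: 7 N down and about a 4.5 mm gap still left. I'll take the pressure off and then push.

```bash
python3 -m jog '[{"x":0,"y":0,"z":0.1,"rx":0,"ry":0,"rz":0,"claw":0},{"x":0,"y":0,"z":0.05,"rx":0,"ry":0,"rz":0,"claw":0},{"x":0,"y":0,"z":0,"rx":0,"ry":0,"rz":0,"claw":0},{"x":-0.1,"y":0.025,"z":0,"rx":0,"ry":0,"rz":0,"claw":0},{"x":0,"y":0,"z":0,"rx":0,"ry":0,"rz":0,"claw":0},{"x":-0.1,"y":0.025,"z":0,"rx":0,"ry":0,"rz":0,"claw":0},{"x":0,"y":0,"z":0,"rx":0,"ry":0,"rz":0,"claw":0},{"x":0,"y":0,"z":0,"rx":0,"ry":0,"rz":0,"claw":0},{"x":0,"y":0,"z":0,"rx":0,"ry":0,"rz":0,"claw":0},{"x":0,"y":0,"z":0,"rx":0,"ry":0,"rz":0,"claw":0}]'
python3 - <<'E'
from h import *
im=snap('wrist','w10.png')[:,:,::-1]
cv2.imwrite('pics/w10a.png',np.vstack([cv2.resize(im[185:275,90:190],None,fx=6,fy=3,interpolation=cv2.INTER_CUBIC),cv2.resize(im[185:275,320:420],None,fx=6,fy=3,interpolation=cv2.INTER_CUBIC)]))
E
```

```text
time_s: 13.9
ee_pos: [0.4627, -0.3853, 0.0415]
ee_rot: [3.117, -0.389, 0.002]
force: [3.8, -0.6, 5.9]
opening: 0.0178
```

View pics/w10a.png

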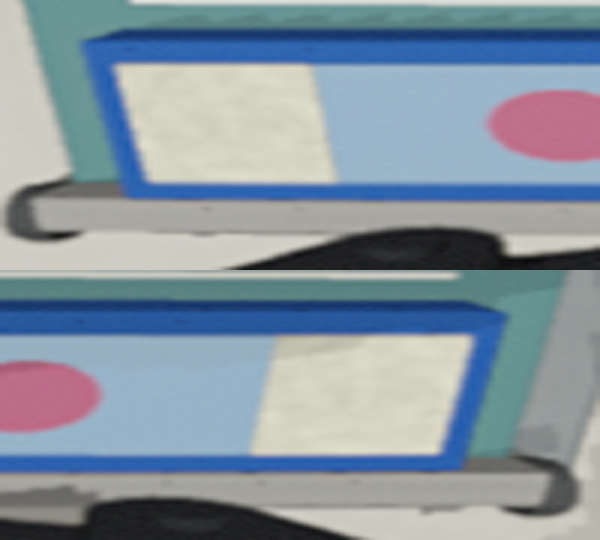

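Both ends are now flush with the ledge at row ~200 (crop scale). Releasing and rising.

```bash
python3 -m jog '[{"x":0.1,"y":-0.025,"z":0.05,"rx":0,"ry":0,"rz":0,"claw":0},{"x":0,"y":0,"z":0,"rx":0,"ry":0,"rz":0,"claw":0.4},{"x":0,"y":0,"z":0,"rx":0,"ry":0,"rz":0,"claw":0.7},{"x":0,"y":0,"z":0,"rx":0,"ry":0,"rz":0,"claw":1},{"x":0,"y":0,"z":0,"rx":0,"ry":0,"rz":0,"claw":1},{"x":0,"y":0,"z":0,"rx":0,"ry":0,"rz":0,"claw":1},{"x":0,"y":0,"z":1,"rx":0,"ry":0,"rz":0,"claw":1},{"x":0,"y":0,"z":2,"rx":0,"ry":0,"rz":0,"claw":1},{"x":0,"y":0,"z":3,"rx":0,"ry":0,"rz":0,"claw":1},{"x":0,"y":0,"z":0,"rx":0,"ry":0,"rz":0,"claw":1}]'
python3 - <<'E'
from h import *
sensors.read_state();im=snap('wrist','w11.png');st()
E
```

```text
time_s: 15.2
ee_pos: [0.4646, -0.3864, 0.1046]
ee_rot: [3.115, -0.389, 0.007]
force: [-1.4, -0.3, -0.5]
opening: 0.0851
{'time_s': 15.25, 'q': [0.7841, 0.4943, -0.2314, 1.752, 0.1388, 0.9082, -1.3248], 'ee_pos': [0.4638, -0.3858, 0.1031], 'ee_rot': [3.1159, -0.3887, 0.0039], 'force': [0.6378, 1.004, -0.6337], 'opening': 0.0851}
```

View pics/w11.png

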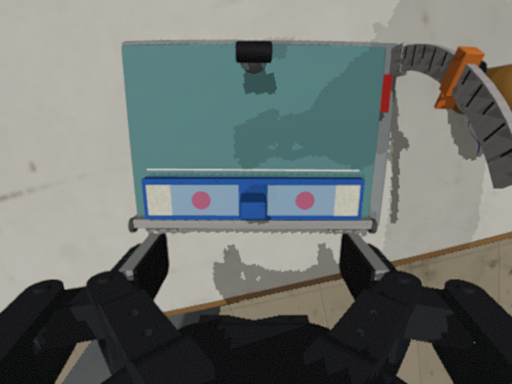

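The carrier lies flush: plate (143–362, 179–220), ledge at rows 220–230, centred. Knob at (254,52), pointer (385,95), orange marker (460,80).

```bash
python3 - <<'E'
from h import *
from scipy.optimize import least_squares
E0=[.5048,-.3966,-.2535]
s=st();p=np.array(s['ee_pos'])
im=snap('wrist','w12.png')
obs=[]
for cam in('wrist','top','scene'):
    if cam!='wrist': eyes.read_camera(cam)
    for n in('knob','pointer','mark','seat','hinge'):
        r=models.pinpoint(n,cam)
        if r: obs.append((cam,n,r[0]['point'],r[0]['conf']))
d=epts(*E0,0,-.112,.6)
for c,n,q,k in obs: print(c,n,round(k,2),np.round(q,1),np.round(proj(c,d[n])[0]-q,1))
print('knob',d['knob'],np.array(d['knob'])-p)
for c,n,q,k in obs:
    if n=='knob': print(c,back(c,[q],.062))
for py in(-.109,-.112,-.115):
  for cs in(('wrist',),('top',),('scene',),('wrist','top','scene')):
    O=[o for o in obs if o[1]=='mark' and o[0] in cs]
    if O:
        g=lambda a:np.concatenate([(proj(o[0],epts(*E0,0,py,a[0])['mark'])[0]-o[2]) for o in O])
        r=least_squares(g,[.6]);print(py,cs,r.x,np.round(r.fun,1))
E
python3 - <<'E'
import cv2
im=cv2.imread('pics/w12.png')
cv2.imwrite('pics/w12a.png',cv2.resize(im[20:200,360:512],None,fx=3.3,fy=3.3,interpolation=cv2.INTER_CUBIC))
im=cv2.imread('pics/scene1.png')
cv2.imwrite('pics/s1a.png',cv2.resize(im[130:230,260:370],None,fx=5,fy=5,interpolation=cv2.INTER_CUBIC))
E
```

```text
{'time_s': 15.25, 'q': [0.7841, 0.4943, -0.2314, 1.752, 0.1388, 0.9082, -1.3248], 'ee_pos': [0.4638, -0.3858, 0.1031], 'ee_rot': [3.1159, -0.3887, 0.0039], 'force': [0.6378, 1.004, -0.6337], 'opening': 0.0851}
wrist knob 0.72 [254.4  48.7] [0.6 0.6]
wrist pointer 0.59 [394.   75.1] [ 3.  -2.7]
wrist mark 0.78 [441.6  91.1] [12.4  7.6]
wrist seat 0.75 [252.7 214.7] [1.3 0.4]
wrist hinge 0.64 [249.3 225.1] [4.6 1.1]
top knob 0.96 [291.3 211. ] [-1.1 -0.3]
top pointer 0.65 [299.  178.9] [24.6 45.1]
top mark 0.39 [329.  230.5] [-3.7 -1.6]
top hinge 0.18 [321.4 224.3] [-43.3  30.7]
scene knob 0.71 [300.2 175.4] [-1.6  1.3]
scene pointer 0.8 [326.4 177.8] [ 0.7 -1. ]
scene mark 0.58 [332.7 157.5] [2.7 0.9]
scene seat 0.61 [330.3 206.2] [-1.1  0.3]
scene hinge 0.77 [332.1 207.7] [0.2 2.1]
knob [np.float64(0.5657865562274341), np.float64(-0.41239999871892485), np.float64(0.062)] [ 0.10202652 -0.0265613  -0.041099  ]
wrist [[ 0.56626187 -0.41209471  0.062     ]]
top [[ 0.56477886 -0.41567402  0.062     ]]
scene [[ 0.56622945 -0.42121023  0.062     ]]
-0.109 ('wrist',) [0.53237077] [ 0.5 -0.4]
-0.109 ('top',) [0.67044278] [-4.8 -0.3]
-0.109 ('scene',) [0.58372786] [1.6 1.6]
-0.109 ('wrist', 'top', 'scene') [0.53739301] [ 1.   0.1 -4.7 -3.1  0.6  2.7]
-0.112 ('wrist',) [0.50695162] [ 2.7 -2.9]
-0.112 ('top',) [0.66294487] [-3.8 -0.2]
-0.112 ('scene',) [0.56385376] [1.9 1.7]
-0.112 ('wrist', 'top', 'scene') [0.51284803] [ 3.3 -2.3 -3.7 -3.3  0.8  3. ]
-0.115 ('wrist',) [0.47862299] [ 4.5 -5.3]
-0.115 ('top',) [0.65483464] [-2.8 -0.2]
-0.115 ('scene',) [0.54453966] [2.2 1.9]
-0.115 ('wrist', 'top', 'scene') [0.48573868] [ 5.2 -4.7 -2.8 -3.4  1.   3.4]
```

View pics/w12a.png

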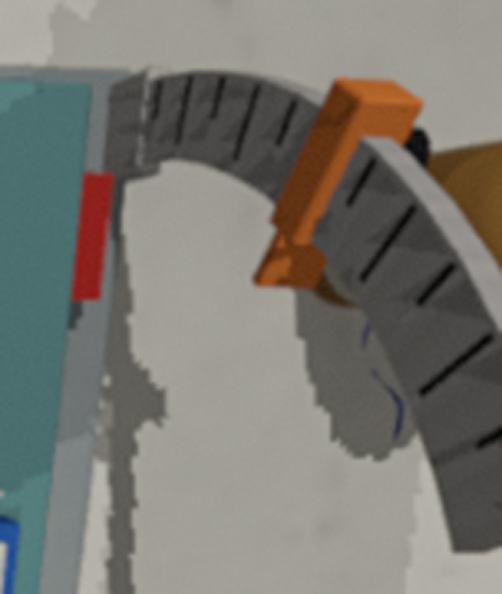

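View pics/s1a.png

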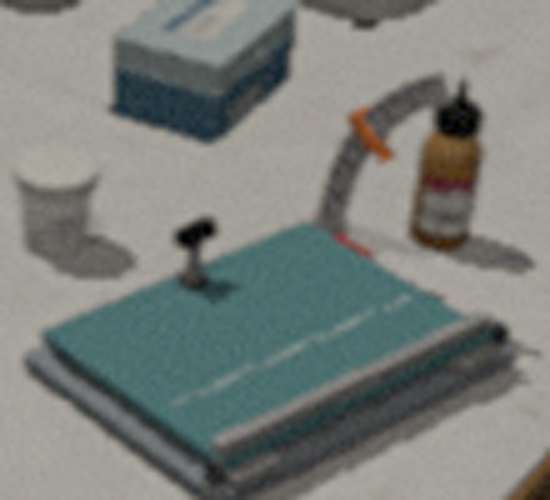

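```bash
python3 - <<'E'
from h import *
E0=[.5048,-.3966,-.2535]
def W(ex,ey,ez):
    x,y,yaw=E0;c,s=np.cos(yaw),np.sin(yaw);return [x+c*ex-s*ey,y+s*ex+c*ey,ez]
A=lambda r,ey,a:W(-.075+r*np.cos(a),ey,.026+r*np.sin(a))
im=cv2.resize(cv2.imread('pics/w12.png')[20:200,360:512],None,fx=3.3,fy=3.3,interpolation=cv2.INTER_CUBIC)
tr=lambda uv:((uv-[360,20]+.5)*3.3-.5)
for deg in range(0,60,5):
    uv=tr(proj('wrist',[A(.132,-.115,np.radians(deg)),A(.150,-.115,np.radians(deg))]))
    cv2.line(im,*[tuple(int(v) for v in u) for u in uv],(255,0,255) if deg%10 else (0,255,0),1)
for r in(.13,):
  for py,c in((-.109,(255,0,0)),(-.112,(255,255,0)),(-.115,(0,255,255))):
    for deg in(26,28,30,32,34):
        u=tr(proj('wrist',A(r,py,np.radians(deg))))[0];cv2.circle(im,(int(u[0]),int(u[1])),2,c,-1)
cv2.imwrite('pics/w12b.png',im)
E
```

```text
(no output)
```

View pics/w12b.png

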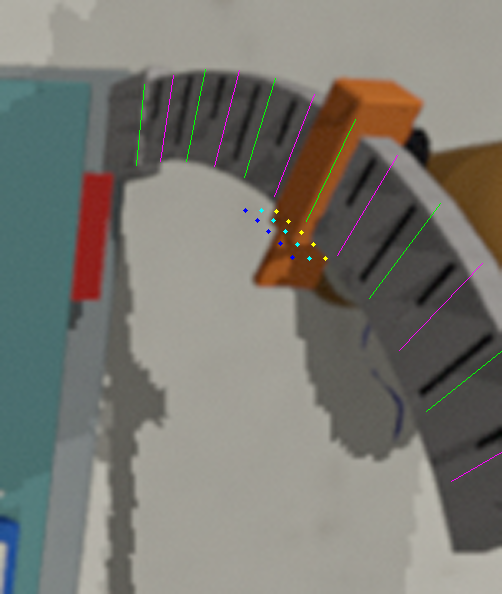

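Ticks count to a marker angle of about 30° (0.52 rad), and I'll settle it visually later. Now to the knob.

```bash
python3 -m jog '[{"x":2.5,"y":-0.65,"z":0,"rx":0,"ry":0,"rz":0,"claw":1},{"x":4.5,"y":-1.2,"z":0,"rx":0,"ry":0,"rz":0,"claw":1},{"x":3.2,"y":-0.8,"z":0,"rx":0,"ry":0,"rz":0,"claw":1},{"x":0,"y":0,"z":0,"rx":0,"ry":0,"rz":0,"claw":1},{"x":0,"y":0,"z":-3,"rx":0,"ry":0,"rz":0,"claw":1},{"x":0,"y":0,"z":-2,"rx":0,"ry":0,"rz":0,"claw":1},{"x":0,"y":0,"z":0,"rx":0,"ry":0,"rz":0,"claw":1},{"x":0,"y":0,"z":0,"rx":0,"ry":0,"rz":0,"claw":1},{"x":0,"y":0,"z":0,"rx":0,"ry":0,"rz":0,"claw":1},{"x":0,"y":0,"z":0,"rx":0,"ry":0,"rz":0,"claw":1}]'
python3 - <<'E'
from h import *
im=snap('wrist','w13.png');st()
E
```

```text
time_s: 17.4
ee_pos: [0.5654, -0.4121, 0.0524]
ee_rot: [3.117, -0.389, 0.002]
force: [0.8, -0.0, 0.6]
opening: 0.0856
{'time_s': 17.45, 'q': [0.6958, 0.6955, -0.2096, 1.5257, 0.1663, 0.9368, -1.3841], 'ee_pos': [0.5653, -0.412, 0.0522], 'ee_rot': [3.1169, -0.3889, 0.0015], 'force': [0.4185, 0.4821, 0.2603], 'opening': 0.0856}
```

View pics/w13.png

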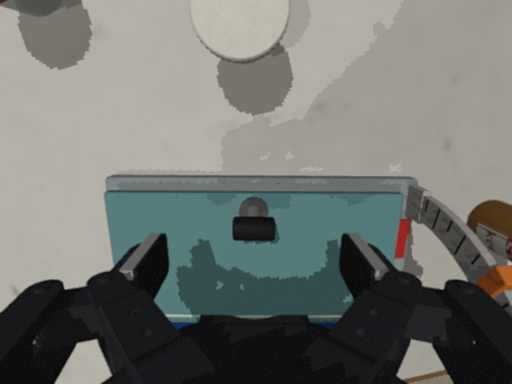

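The knob at (254,229) sits midway between the fingers. The white cup at (240,20) is clear. Lowering and closing.

```bash
python3 -m jog '[{"x":0,"y":0,"z":-0.5,"rx":0,"ry":0,"rz":0,"claw":1},{"x":0,"y":0,"z":-0.4,"rx":0,"ry":0,"rz":0,"claw":1},{"x":0,"y":0,"z":0,"rx":0,"ry":0,"rz":0,"claw":0.5},{"x":0,"y":0,"z":0,"rx":0,"ry":0,"rz":0,"claw":0},{"x":0,"y":0,"z":0,"rx":0,"ry":0,"rz":0,"claw":0},{"x":0,"y":0,"z":0,"rx":0,"ry":0,"rz":0,"claw":0},{"x":0,"y":0,"z":0,"rx":0,"ry":0,"rz":0,"claw":0},{"x":0,"y":0,"z":0,"rx":0,"ry":0,"rz":0,"claw":0},{"x":0,"y":0,"z":0,"rx":0,"ry":0,"rz":0,"claw":0},{"x":0,"y":0,"z":0,"rx":0,"ry":0,"rz":0,"claw":0}]' 40
python3 - <<'E'
from h import *
im=snap('wrist','w14.png');s=st();p=np.array(s['ee_pos']);yaw=-.2535
f=np.array([np.cos(yaw),np.sin(yaw)])
K=lambda t:(.138*np.cos(t)-.036*np.sin(t),.138*np.sin(t)+.036*np.cos(t))
pr=K(0)
for t in np.arange(.05,.66,.05):
    k=K(t);print(round(t,2),'cum x %.2f y %.2f z %.2f'%((k[0]-.138)*f[0]*100,(k[0]-.138)*f[1]*100,(k[1]-.036)*100),'step %.2f %.2f %.2f'%((k[0]-pr[0])*f[0]*100,(k[0]-pr[0])*f[1]*100,(k[1]-pr[1])*100));pr=k
E
```

```text
time_s: 18.7
ee_pos: [0.5651, -0.4119, 0.0428]
ee_rot: [3.117, -0.389, 0.0]
force: [-1.3, 1.6, 5.8]
opening: 0.0221
{'time_s': 18.75, 'q': [0.6948, 0.7062, -0.208, 1.531, 0.169, 0.9218, -1.3862], 'ee_pos': [0.5651, -0.4118, 0.0428], 'ee_rot': [3.1173, -0.389, 0.0004], 'force': [-0.9632, 0.9495, 4.474], 'opening': 0.0215}
0.05 cum x -0.19 y 0.05 z 0.69 step -0.19 0.05 0.69
0.1 cum x -0.41 y 0.11 z 1.36 step -0.22 0.06 0.67
0.15 cum x -0.67 y 0.17 z 2.02 step -0.26 0.07 0.66
0.2 cum x -0.96 y 0.25 z 2.67 step -0.29 0.07 0.65
0.25 cum x -1.28 y 0.33 z 3.30 step -0.32 0.08 0.63
0.3 cum x -1.63 y 0.42 z 3.92 step -0.35 0.09 0.62
0.35 cum x -2.00 y 0.52 z 4.51 step -0.38 0.10 0.60
0.4 cum x -2.41 y 0.62 z 5.09 step -0.41 0.11 0.58
0.45 cum x -2.85 y 0.74 z 5.64 step -0.43 0.11 0.55
0.5 cum x -3.31 y 0.86 z 6.18 step -0.46 0.12 0.53
0.55 cum x -3.79 y 0.98 z 6.68 step -0.49 0.13 0.51
0.6 cum x -4.30 y 1.11 z 7.16 step -0.51 0.13 0.48
0.65 cum x -4.83 y 1.25 z 7.62 step -0.53 0.14 0.45
```

View pics/w14.png

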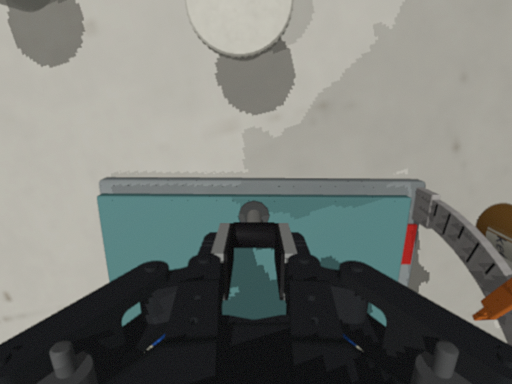

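Knob gripped (opening 22 mm). Lifting along the arc to 0.40 rad.

```bash
python3 -m jog '[{"x":-0.1,"y":0.02,"z":0.34,"rx":0,"ry":0,"rz":0,"claw":0},{"x":-0.31,"y":0.09,"z":1.02,"rx":0,"ry":0,"rz":0,"claw":0},{"x":-0.26,"y":0.07,"z":0.66,"rx":0,"ry":0,"rz":0,"claw":0},{"x":-0.29,"y":0.07,"z":0.65,"rx":0,"ry":0,"rz":0,"claw":0},{"x":-0.32,"y":0.08,"z":0.63,"rx":0,"ry":0,"rz":0,"claw":0},{"x":-0.35,"y":0.09,"z":0.62,"rx":0,"ry":0,"rz":0,"claw":0},{"x":-0.38,"y":0.1,"z":0.6,"rx":0,"ry":0,"rz":0,"claw":0},{"x":-0.41,"y":0.11,"z":0.58,"rx":0,"ry":0,"rz":0,"claw":0},{"x":0,"y":0,"z":0,"rx":0,"ry":0,"rz":0,"claw":0},{"x":0,"y":0,"z":0,"rx":0,"ry":0,"rz":0,"claw":0}]'
python3 - <<'E'
from h import *
im=snap('wrist','w15.png');s=st();snap('scene','s15.png')
im=cv2.imread('pics/s15.png');cv2.imwrite('pics/s15a.png',cv2.resize(im[110:240,250:390],None,fx=4.5,fy=4.5,interpolation=cv2.INTER_CUBIC))
E
```

```text
time_s: 20.0
ee_pos: [0.5395, -0.4051, 0.0929]
ee_rot: [-3.117, 0.389, 0.004]
force: [-4.6, 1.3, -7.5]
opening: 0.0217
{'time_s': 20.05, 'q': [0.7189, 0.6159, -0.2197, 1.5651, 0.1526, 0.9799, -1.3663], 'ee_pos': [0.5395, -0.4052, 0.0929], 'ee_rot': [-3.1167, 0.3891, 0.0037], 'force': [-4.2431, 1.8729, -6.5222], 'opening': 0.0213}
```

View pics/w15.png

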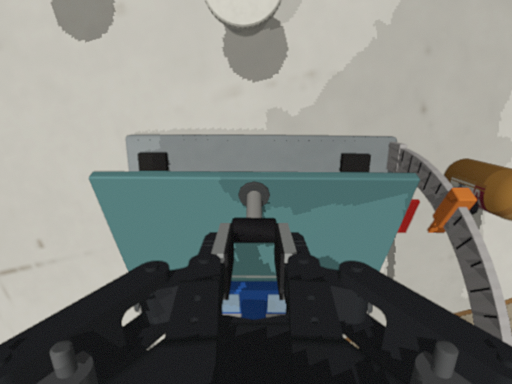

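View pics/s15a.png

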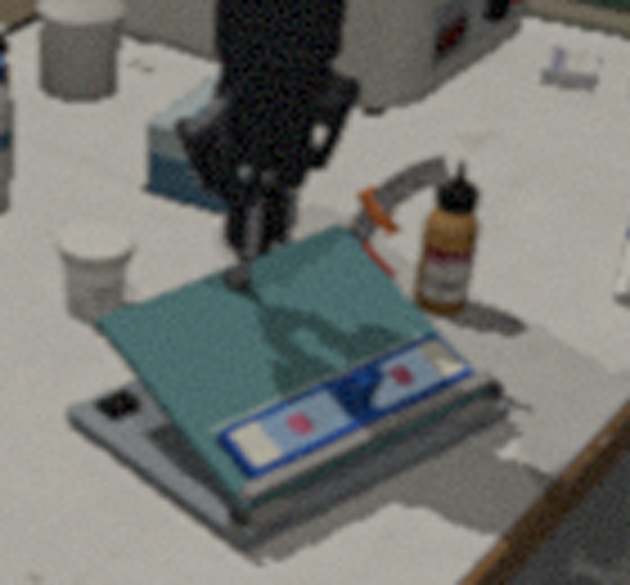

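Board up with the carrier against the ledge. Zooming on pointer and marker.

```bash
python3 - <<'E'
from h import *
im=snap('wrist','w16.png')[:,:,::-1];st()
for n in('pointer','mark'):
    for r in models.pinpoint(n,'wrist')[:2]: print(n,r)
cv2.imwrite('pics/w16a.png',cv2.resize(im[140:260,385:512],None,fx=5.5,fy=5,interpolation=cv2.INTER_CUBIC) if 0 else cv2.resize(im[145:255,385:512],None,fx=5.4,fy=5.4,interpolation=cv2.INTER_CUBIC))
E
```

```text
{'time_s': 20.15, 'q': [0.7189, 0.6161, -0.2197, 1.565, 0.1526, 0.9799, -1.3663], 'ee_pos': [0.5396, -0.4052, 0.0928], 'ee_rot': [-3.1167, 0.3891, 0.0038], 'force': [-4.4696, 1.1689, -6.2179], 'opening': 0.0218}
pointer {'point': [418.5, 199.4], 'conf': 0.79}
mark {'point': [434.3, 223.2], 'conf': 0.86}
```

View pics/w16a.png

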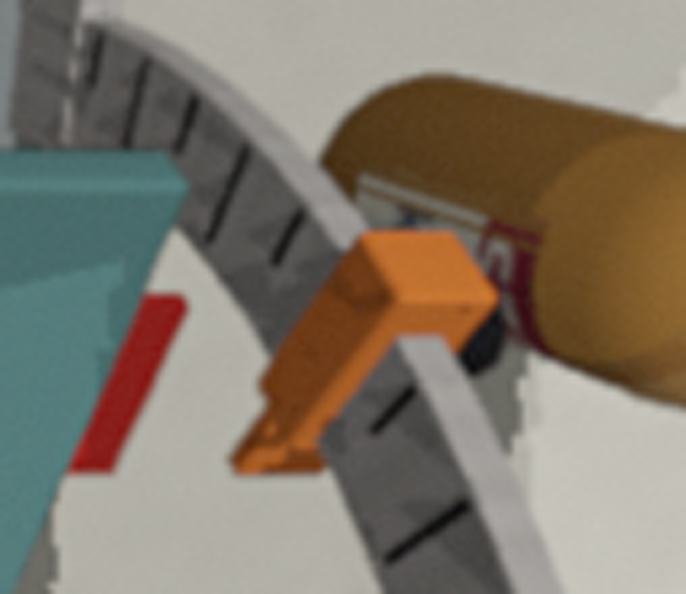

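```bash
python3 -m jog '[{"x":-0.22,"y":0.06,"z":0.28,"rx":0,"ry":0,"rz":0,"claw":0},{"x":-0.22,"y":0.06,"z":0.27,"rx":0,"ry":0,"rz":0,"claw":0},{"x":-0.23,"y":0.06,"z":0.27,"rx":0,"ry":0,"rz":0,"claw":0},{"x":-0.23,"y":0.06,"z":0.27,"rx":0,"ry":0,"rz":0,"claw":0},{"x":0,"y":0,"z":0,"rx":0,"ry":0,"rz":0,"claw":0},{"x":0,"y":0,"z":0,"rx":0,"ry":0,"rz":0,"claw":0},{"x":0,"y":0,"z":0,"rx":0,"ry":0,"rz":0,"claw":0},{"x":0,"y":0,"z":0,"rx":0,"ry":0,"rz":0,"claw":0},{"x":0,"y":0,"z":0,"rx":0,"ry":0,"rz":0,"claw":0},{"x":0,"y":0,"z":0,"rx":0,"ry":0,"rz":0,"claw":0}]'
python3 - <<'E'
from h import *
im=snap('wrist','w17.png')[:,:,::-1];st()
for n in('pointer','mark'):
    for r in models.pinpoint(n,'wrist')[:2]: print(n,r)
cv2.imwrite('pics/w17a.png',cv2.resize(im[145:255,385:512],None,fx=5.4,fy=5.4,interpolation=cv2.INTER_CUBIC))
E
```

```text
time_s: 21.5
ee_pos: [0.531, -0.4029, 0.1041]
ee_rot: [-3.117, 0.389, 0.002]
force: [-4.9, 1.2, -8.2]
opening: 0.0213
{'time_s': 21.55, 'q': [0.7271, 0.5911, -0.2228, 1.5801, 0.1482, 0.9885, -1.3603], 'ee_pos': [0.531, -0.4029, 0.1041], 'ee_rot': [-3.117, 0.3893, 0.0021], 'force': [-4.3088, 1.2789, -8.0249], 'opening': 0.0219}
pointer {'point': [419.1, 195.6], 'conf': 0.73}
pointer {'point': [251.7, 278.2], 'conf': 0.3}
mark {'point': [423.4, 199.8], 'conf': 0.68}
mark {'point': [420.6, 198.9], 'conf': 0.67}
```

View pics/w17a.png

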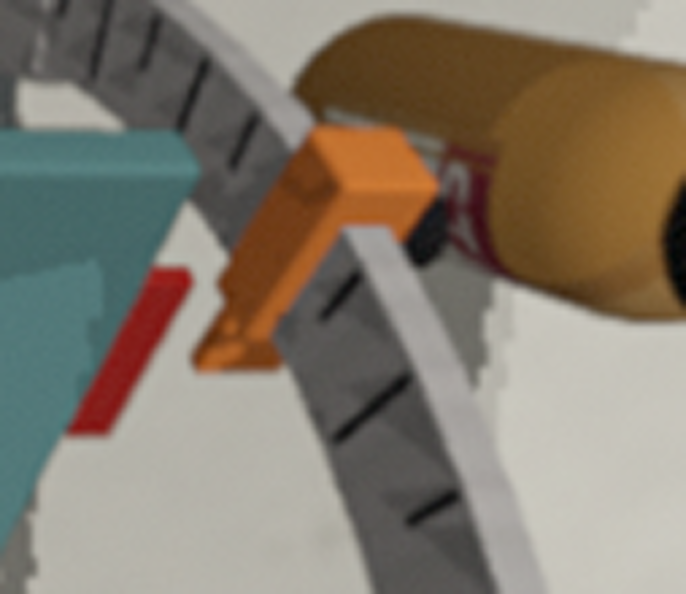

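I need the marker's 3D shape, so I'll triangulate its corners and some tick marks from the three wrist views.

```bash
cat > tri.py <<'E'
from h import *
from scipy.optimize import least_squares
K,d,r,t=cal('wrist');s=sensors.read_state()
def T(p,rv):
    M=np.eye(4);M[:3,:3]=cv2.Rodrigues(np.array(rv,float))[0];M[:3,3]=p;return M
Tcw=np.eye(4);Tcw[:3,:3]=cv2.Rodrigues(r)[0];Tcw[:3,3]=t
C=Tcw@T(s['ee_pos'],s['ee_rot'])   # cam<-tool
V={'12':(([.4638,-.3858,.1031],[3.1159,-.3887,.0039]),(360,20,3.3)),
'16':(([.5396,-.4052,.0928],[-3.1167,.3891,.0038]),(385,145,5.4)),
'17':(([.5310,-.4029,.1041],[-3.117,.3893,.0021]),(385,145,5.4))}
def ext(v):
    M=C@np.linalg.inv(T(*V[v][0]));return cv2.Rodrigues(M[:3,:3])[0],M[:3,3]
def px(v,q):
    a,b,k=V[v][1];return np.array([a+(q[0]+.5)/k-.5,b+(q[1]+.5)/k-.5])
def prj(v,P):
    rr,tt=ext(v);return cv2.projectPoints(np.array(P,float).reshape(-1,3),rr,tt,K,d)[0].reshape(-1,2)
x0,y0,yaw=.5048,-.3966,-.2535
def toE(P):
    dx,dy=P[0]-x0,P[1]-y0;c,s_=np.cos(yaw),np.sin(yaw);return np.array([c*dx+s_*dy,-s_*dx+c*dy,P[2]])
def tri(obs):
    g=lambda P:np.concatenate([prj(v,P)[0]-px(v,q) for v,q in obs.items()])
    R=least_squares(g,[.55,-.52,.08]);e=toE(R.x);rad=np.hypot(e[0]+.075,e[2]-.026);a=np.arctan2(e[2]-.026,e[0]+.075)
    return e,rad,a,R.fun
E
python3 - <<'E'
from tri import *
pts={'tip low-left':{'12':(255,283),'16':(233,465),'17':(193,364)},
'tip low-right':{'12':(325,283),'16':(325,468),'17':(280,366)},
'bar inner-left':{'12':(275,218),'16':(262,388),'17':(221,287)},
'bar outer-left(front low)':{'12':(341,82),'16':(370,238),'17':(316,130)},
'bar outer-front-high':{'12':(362,134),'16':(395,304),'17':(341,190)},
'outer back high':{'12':(420,104),'16':(496,300),'17':(438,187)},
'tick20 out':{'12':(258,88),'16':(247,150),'17':(207,62)},
'tick20 in':{'12':(235,160),'16':(208,240),'17':(181,128)},
'tick25 out':{'12':(294,102),'16':(302,213),'17':(254,118)},
'tick40 out':{'12':(413,208),'16':(467,508),'17':(408,380)},
'tick40 in':{'12':(362,280),'16':(388,560),'17':(337,440)},
'tick35 out':{'12':(374,160),'16':(413,385),'17':(357,273)},
}
for n,o in pts.items():
    e,rad,a,f=tri(o);print('%-26s'%n,np.round(e*1000,1),'r %.1f a %.3f (%.1f deg)'%(rad*1000,a,np.degrees(a)),np.round(f,1))
E
```

```text
tip low-left               [  29.7 -112.    86.7] r 121.0 a 0.525 (30.1 deg) [ 0.1  0.  -0.2  0.1  0.  -0.1]
tip low-right              [  30.1 -122.8   88.9] r 122.5 a 0.539 (30.9 deg) [-2.  -0.2  0.9  0.2  1.2  0.1]
bar inner-left             [  41.  -111.4   90.6] r 132.8 a 0.508 (29.1 deg) [-0.2  0.   0.2  0.1 -0.  -0.2]
bar outer-left(front low)  [  61.9 -113.3  100.8] r 156.0 a 0.500 (28.6 deg) [-0.2 -0.1 -0.1 -0.3  0.3  0.4]
bar outer-front-high       [  54.4 -119.    99.1] r 148.6 a 0.515 (29.5 deg) [-1.  -0.2  0.3 -0.7  0.8  1. ]
outer back high            [  57.5 -122.3  108.6] r 156.1 a 0.557 (31.9 deg) [ 0.8  0.1 -0.4 -0.3 -0.5  0.2]
tick20 out                 [  65.9 -114.3   75.6] r 149.4 a 0.339 (19.4 deg) [-0.   0.   0.1 -0.  -0.1 -0. ]
tick20 in                  [  54.1 -116.2   68. ] r 135.8 a 0.314 (18.0 deg) [ 0.3 -0.2  0.7 -2.2 -1.1  2.5]
tick25 out                 [  61.1 -114.    87.9] r 149.6 a 0.427 (24.4 deg) [ 0.1  0.  -0.3  0.1  0.2 -0.1]
tick40 out                 [  40.2 -113.6  121.3] r 149.5 a 0.691 (39.6 deg) [ 0.2  0.  -0.1 -0.1 -0.1  0.1]
tick40 in                  [  29.9 -114.1  111.9] r 135.6 a 0.686 (39.3 deg) [ 0.1  0.  -0.   0.1 -0.  -0.1]
tick35 out                 [  48.5 -114.4  109.9] r 149.3 a 0.597 (34.2 deg) [-0.2  0.  -0.1  0.3  0.3 -0.3]
```

```bash
python3 - <<'E'
from tri import *
def B(u,v,w,th):
    ex=-.075+u*np.cos(th)-w*np.sin(th);ez=.026+u*np.sin(th)+w*np.cos(th);c,s_=np.cos(yaw),np.sin(yaw)
    return [x0+c*ex-s_*v,y0+s_*ex+c*v,ez]
obs={'16':(186,298),'17':(190,272)}
for v,q in obs.items():
    for w in(0,.002):
        g=lambda p:prj(v,B(.130,p[1],w,p[0]))[0]-px(v,q)
        R=least_squares(g,[.45,-.11]);print('pointer',v,w,R.x,np.round(R.fun,1))
# board top far right corner (upper face) and lower
for v,q in {'16':(188,186),'17':(200,175)}.items():
    g=lambda p:prj(v,B(.150,p[1],.004,p[0]))[0]-px(v,q)
    R=least_squares(g,[.45,-.1]);print('corner',v,R.x)
K_=lambda t:np.array([.138*np.cos(t)-.036*np.sin(t),.138*np.sin(t)+.036*np.cos(t)])
p0=np.array([.5651,-.4119,.0428])
for p in([.5396,-.4052,.0928],[.5310,-.4029,.1041]):
    dd=toE(np.array(p))-toE(p0);g=lambda t:K_(t[0])-K_(0)-dd[[0,2]]
    R=least_squares(g,[.4]);print('kin',R.x,R.fun,dd)
E
```

```text
pointer 16 0 [ 0.36723363 -0.11143101] [0. 0.]
pointer 16 0.002 [ 0.35199992 -0.11141648] [ 0. -0.]
pointer 17 0 [ 0.46803309 -0.11094519] [0. 0.]
pointer 17 0.002 [ 0.45277629 -0.11093193] [-0. -0.]
corner 16 [ 0.37068632 -0.10253119]
corner 17 [ 0.47681799 -0.10187598]
kin [0.40122848] [0.00134587 0.00103679] [-2.63653520e-02  9.06342761e-05  5.00000000e-02]
kin [0.50306345] [0.00081445 0.00077137] [-0.03526733  0.0001603   0.0613    ]
```

```bash
python3 - <<'E'
from tri import *
def A(r,v,a):
    ex=-.075+r*np.cos(a);ez=.026+r*np.sin(a);c,s_=np.cos(yaw),np.sin(yaw)
    return [x0+c*ex-s_*v,y0+s_*ex+c*v,ez]
ticks={'16':{15:(196,95),20:(247,150),25:(302,213),35:(413,385),40:(467,508)},'17':{10:(112,5),15:(157,15),20:(207,62),25:(254,118),35:(357,273),40:(408,380),45:(455,497)}}
for v in ticks:
  for dg,q in ticks[v].items():
    g=lambda p:prj(v,A(p[1],-.115,p[0]))[0]-px(v,q)
    R=least_squares(g,[np.radians(dg),.15],x_scale=[.1,.01]);print(v,dg,'a-bias %.4f r %.4f'%(R.x[0]-np.radians(dg),R.x[1]))
for v,q in {'12':(255,283),'16':(233,465),'17':(193,364)}.items():
    for yy in(-.111,-.112,-.113):
        g=lambda p:prj(v,A(p[1],yy,p[0]))[0]-px(v,q)
        R=least_squares(g,[.5,.12],x_scale=[.1,.01]);print('tip',v,yy,R.x)
E
```

```text
16 15 a-bias -0.0186 r 0.1496
16 20 a-bias -0.0171 r 0.1488
16 25 a-bias -0.0163 r 0.1488
16 35 a-bias -0.0179 r 0.1487
16 40 a-bias -0.0119 r 0.1479
17 10 a-bias -0.0140 r 0.1469
17 15 a-bias -0.0220 r 0.1493
17 20 a-bias -0.0166 r 0.1489
17 25 a-bias -0.0195 r 0.1485
17 35 a-bias -0.0182 r 0.1483
17 40 a-bias -0.0137 r 0.1479
17 45 a-bias -0.0128 r 0.1478
tip 12 -0.111 [0.5361223  0.12178065]
tip 12 -0.112 [0.52459201 0.12101828]
tip 12 -0.113 [0.5129171  0.12027219]
tip 16 -0.111 [0.53384254 0.12259443]
tip 16 -0.112 [0.5259502  0.12127617]
tip 16 -0.113 [0.51788491 0.11996563]
tip 17 -0.111 [0.534768   0.12231378]
tip 17 -0.112 [0.5258162  0.12101236]
tip 17 -0.113 [0.51667051 0.11972084]
```

```bash
python3 - <<'E'
from tri import *
from h import *
V['16n']=V['16']
def B(u,v,w,th):
    ex=-.075+u*np.cos(th)-w*np.sin(th);ez=.026+u*np.sin(th)+w*np.cos(th);c,s_=np.cos(yaw),np.sin(yaw)
    return [x0+c*ex-s_*v,y0+s_*ex+c*v,ez]
# pointer corner: joint fit of u,v,w with theta 12=0, th16=kin, th17=kin
obs={'12':(113,175),'16':(186,298),'17':(190,272)}
for off in(0,-.01,-.02):
    th={'12':0,'16':.401+off,'17':.503+off}
    g=lambda p:np.concatenate([prj(v,B(p[0],p[1],p[2],th[v]))[0]-px(v,q) for v,q in obs.items()])
    R=least_squares(g,[.13,-.111,0],x_scale=.01);print(off,'u v w',R.x,R.cost,np.round(R.fun,1))
im=eyes.read_camera('scene');cv2.imwrite('pics/s17.png',cv2.resize(im[120:200,300:370,::-1],None,fx=8,fy=7,interpolation=cv2.INTER_CUBIC))
for n in('pointer','mark'):
    for r in models.pinpoint(n,'scene')[:1]: print(n,r)
E
```

```text
0 u v w [ 0.13108622 -0.11071305 -0.00313861] 2.8350518227492145 [-1.9  0.4  0.4 -0.1  1.2  0.3]
-0.01 u v w [ 0.13103271 -0.1106261  -0.00193523] 1.4997051352236097 [-1.4  0.3  0.2 -0.1  1.   0.2]
-0.02 u v w [ 0.13097352 -0.11053235 -0.00072672] 0.6285400202214394 [-0.8  0.2 -0.1 -0.1  0.7  0.2]
pointer {'point': [332.7, 161.7], 'conf': 0.75}
mark {'point': [331.3, 157.0], 'conf': 0.45}
```

View pics/s17.png

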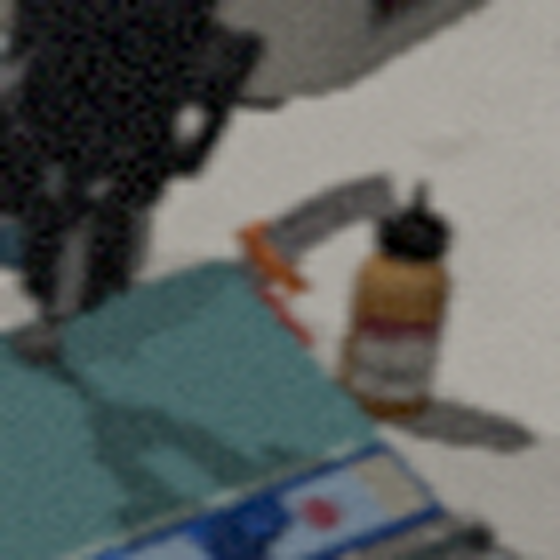

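```bash
python3 -m jog '[{"x":-0.15,"y":0.04,"z":0.16,"rx":0,"ry":0,"rz":0,"claw":0},{"x":-0.15,"y":0.04,"z":0.15,"rx":0,"ry":0,"rz":0,"claw":0},{"x":-0.13,"y":0.03,"z":0.14,"rx":0,"ry":0,"rz":0,"claw":0},{"x":0,"y":0,"z":0,"rx":0,"ry":0,"rz":0,"claw":0},{"x":0,"y":0,"z":0,"rx":0,"ry":0,"rz":0,"claw":0},{"x":0,"y":0,"z":0,"rx":0,"ry":0,"rz":0,"claw":0},{"x":0,"y":0,"z":0,"rx":0,"ry":0,"rz":0,"claw":0},{"x":0,"y":0,"z":0,"rx":0,"ry":0,"rz":0,"claw":0},{"x":0,"y":0,"z":0,"rx":0,"ry":0,"rz":0,"claw":0},{"x":0,"y":0,"z":0,"rx":0,"ry":0,"rz":0,"claw":0}]'
python3 - <<'E'
from h import *
im=snap('wrist','w18.png')[:,:,::-1];st()
for n in('pointer','mark'):
    for r in models.pinpoint(n,'wrist')[:2]: print(n,r)
cv2.imwrite('pics/w18a.png',cv2.resize(im[145:225,385:465],None,fx=7.4,fy=7.4,interpolation=cv2.INTER_CUBIC))
E
```

```text
time_s: 23.05
ee_pos: [0.527, -0.4019, 0.1087]
ee_rot: [-3.117, 0.389, 0.001]
force: [-5.1, 1.0, -8.6]
opening: 0.0213
{'time_s': 23.1, 'q': [0.7311, 0.58, -0.2242, 1.5874, 0.1463, 0.9916, -1.3572], 'ee_pos': [0.5269, -0.4019, 0.1088], 'ee_rot': [-3.1172, 0.3892, 0.0013], 'force': [-5.9482, 0.4227, -8.1501], 'opening': 0.0211}
pointer {'point': [423.2, 195.4], 'conf': 0.79}
pointer {'point': [251.7, 230.6], 'conf': 0.48}
mark {'point': [422.2, 193.3], 'conf': 0.67}
```

View pics/w18a.png

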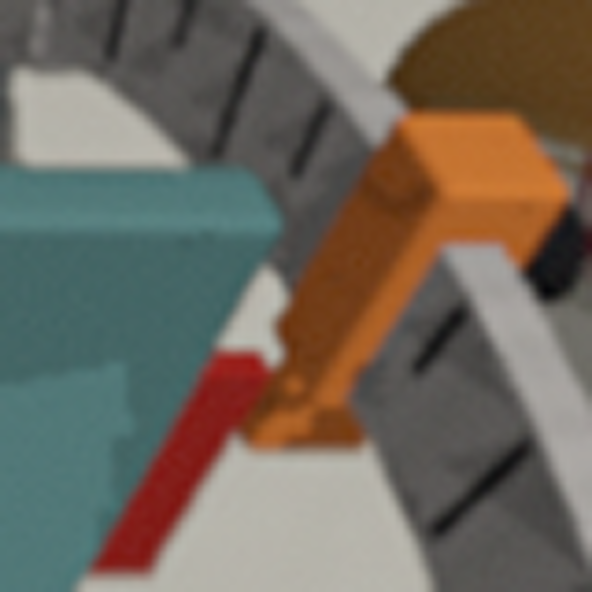

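View pics/w18.png

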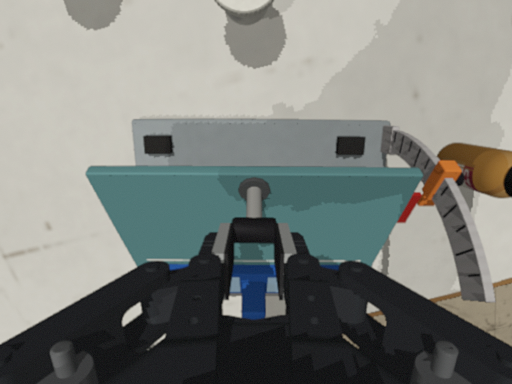

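```bash
python3 - <<'E'
from tri import *
V['18']=(([.5269,-.4019,.1088],[-3.1172,.3892,.0013]),(385,145,7.4))
def B(u,v,w,th):
    ex=-.075+u*np.cos(th)-w*np.sin(th);ez=.026+u*np.sin(th)+w*np.cos(th);c,s_=np.cos(yaw),np.sin(yaw)
    return [x0+c*ex-s_*v,y0+s_*ex+c*v,ez]
for nm,q,u,w in(('pointer',(269,360),.130,0),('ptr w-1',(269,360),.130,-.001),('corner top',(286,232),.150,.004),('cornerback',(254,172),.150,-.004)):
    g=lambda p:prj('18',B(u,p[1],w,p[0]))[0]-px('18',q)
    print(nm,least_squares(g,[.5,-.11]).x)
for dg,q in{20:(262,32),25:(323,108),35:(463,312),40:(528,446)}.items():
    g=lambda p:prj('18',B(p[1],-.115,0,p[0]))[0]-px('18',q)
    R=least_squares(g,[np.radians(dg),.15],x_scale=[.1,.01]).x;print(dg,R[0]-np.radians(dg),R[1])
for nm,q in(('tip',(244,440)),('bar in',(284,340)),('outer low',(401,118))):
  for yy in(-.111,-.112,-.113):
    g=lambda p:prj('18',B(p[1],yy,0,p[0]))[0]-px('18',q)
    print(nm,yy,least_squares(g,[.5,.13],x_scale=[.1,.01]).x)
p0=np.array([.5651,-.4119,.0428]);K_=lambda t:np.array([.138*np.cos(t)-.036*np.sin(t),.138*np.sin(t)+.036*np.cos(t)])
dd=toE(np.array(V['18'][0][0]))-toE(p0);R=least_squares(lambda t:K_(t[0])-K_(0)-dd[[0,2]],[.4]);print('kin',R.x,R.fun)
# triangulate again with 4 views
for n,o in {'tip':{'12':(255,283),'16':(233,465),'17':(193,364),'18':(244,440)},'barin':{'12':(275,218),'16':(262,388),'17':(221,287),'18':(282,340)},
 'outlow':{'12':(341,82),'16':(370,238),'17':(316,130),'18':(401,118)},'outhighback':{'12':(420,104),'16':(496,300),'17':(438,187),'18':(567,195)},'outhighfront':{'16':(395,304),'17':(341,190),'18':(435,195)},'outlowback':{'16':(455,236),'17':(400,128),'18':(518,116)}}.items():
    e,rad,a,f=tri(o);print(n,np.round(e*1000,1),'r %.1f a %.4f'%(rad*1000,a),np.round(f,1))
E
```

```text
pointer [ 0.51363789 -0.11126525]
ptr w-1 [ 0.52135934 -0.11126204]
corner top [ 0.52043031 -0.10223167]
cornerback [ 0.52387637 -0.10259436]
20 -0.017073184523413665 0.14902516928802423
25 -0.01989151691297919 0.14822967725355737
35 -0.01537285100922181 0.1483373526512137
40 -0.015038997210998217 0.1480202971917994
tip -0.111 [0.53587476 0.12232105]
tip -0.112 [0.52648174 0.12103014]
tip -0.113 [0.51688705 0.11975014]
bar in -0.111 [0.51884412 0.13323854]
bar in -0.112 [0.50992874 0.13206506]
bar in -0.113 [0.50085423 0.13090226]
outer low -0.111 [0.51149501 0.1577255 ]
outer low -0.112 [0.50387405 0.15677941]
outer low -0.113 [0.49616101 0.15584254]
kin [0.54760481] [0.00056472 0.0005847 ]
tip [  29.8 -112.    86.8] r 121.1 a 0.5256 [ 0.1  0.1 -0.1  0.2  0.  -0.1 -0.  -0.2]
barin [  40.9 -111.3   90.9] r 132.9 a 0.5106 [-0.1  0.1  0.3  0.5  0.   0.1 -0.2 -0.8]
outlow [  62.  -113.1  100.8] r 156.1 a 0.4999 [-0.4 -0.2 -0.4 -0.4  0.1  0.4  0.7  0.2]
outhighback [  57.5 -122.3  108.6] r 156.2 a 0.5576 [ 0.8  0.1 -0.3 -0.2 -0.4  0.2 -0.1 -0.2]
outhighfront [  57.9 -109.4  111.5] r 158.0 a 0.5718 [ 0.  -0.  -0.2  0.1  0.2 -0.1]
outlowback [  63.  -120.3  104.1] r 158.6 a 0.5150 [ 0.2 -0.1 -0.1  0.3 -0.1 -0.1]
```

Board reads 0.531–0.548 rad by the different measures and the marker about 0.541, so they are level. Last check of the carrier before handing in.

```bash
python3 - <<'E'
from h import *
im=snap('scene','s18.png')[:,:,::-1];cv2.imwrite('pics/s18a.png',cv2.resize(im[110:240,250:390],None,fx=4.5,fy=4.5,interpolation=cv2.INTER_CUBIC));st()
E
```

```text
{'time_s': 23.25, 'q': [0.7311, 0.58, -0.2242, 1.5874, 0.1463, 0.9916, -1.3573], 'ee_pos': [0.5269, -0.4019, 0.1087], 'ee_rot': [-3.1171, 0.3893, 0.0014], 'force': [-5.884, 0.7718, -8.9316], 'opening': 0.0214}
```

View pics/s18a.png

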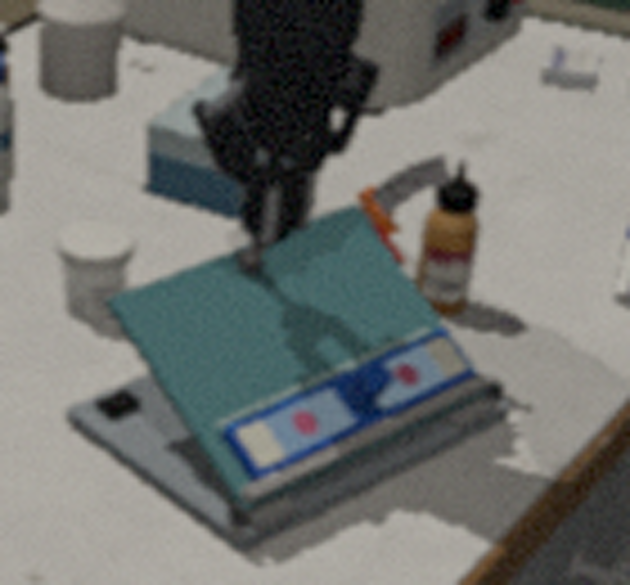

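The carrier rests along the ledge, the pointer meets the orange marker, and the cups and bottle stand where they were.

```bash
python3 -c "
from bench import env
print(env.hand_in())"
```

```text
the job is handed in; nothing more can be done
None
```

The job is done and handed in at about 23 s. The blue carrier lies right way up and centred on the board, flush against the ledge, and I let go of it. The gripper is holding the board up by its knob with the red pointer at the orange marker.

**Last checks:**
- **Carrier:** the final scene picture shows it still resting along the ledge.
- **Board angle:** two measures disagreed slightly. The arm's motion gave 0.548 rad, and the wrist picture, corrected against the arc's ticks, gave 0.531 (pointer) to 0.541 (board corner). The marker came out at about 0.541, so the two agree within about 0.01 rad.
- **Forces:** about 11 N at the wrist at the end, with the knob gripped at 40 N.
- **Bystanders:** I never touched the marker, cups or bottle, and the last picture shows the marker, bottle and white cup unchanged. I did not check the orange cup again at the end.

**Setbacks:** the first move was refused because rows need every key. The first push towards the ledge stuck by friction, leaving a gap of about 4.5 mm, so I eased the downward pressure and pushed again until it was flush.

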